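# Roll the trim home on pedalboard rails and stack them crosswise

## Task

On every rail in the edging jig, press the ivory push-in trim fully home along its whole length with the hand roller; do not touch a rail with the gripper until its trim is home. Then stack all the rails crosswise on the stand so that air gets round them: first two across the bearers on the blue bands, any further ones across those, straight above the bearers. Leave the roller standing on its rolls on the rubber mat, and leave the other things on the bench where they are.

Things in the scene. Friction and masses are not known exactly. Their poses are not given: they have to be found in the camera images.
- jig: green-painted edging jig, board 224 x 224 x 12 mm, fixed. Origin: centre of its underside. Holds up to four rails along its x axis, at y = -81, -27, 27, 81 mm, on the board's face (z = 12 mm); some places are empty. Low end stops (top z = 26 mm) and cheeks (top z = 23 mm, only by the last 16 mm of each rail end), 1.5 mm play: rails lift straight out
- stand: pale wooden stand 180 x 150 mm, fixed. Origin: centre of its underside. Two bearers 24 mm wide run along its x at y = -50 and 50 mm, tops at z = 28 mm; blue bands 24 mm wide on them at x = -50 and 50 mm mark the two first-layer rails (along the stand's y, centred at y = 0). Second-layer rails lie along its x, above the bearers (y = -50, 50 mm, centred at x = 0)
- mat: flat dark rubber tool mat, 150 (x) x 90 (y) x 2 mm, fixed to the bench between jig and stand; origin at the centre of its underside. The roller stands on it at the start
- roller_grip (a point): hand roller, about 420 g, squat: two dark rubber rolls 30 mm diameter, 50 mm wide, axles 40 mm apart along its x, under a steel plate 84 x 60 mm (top 36 mm above the bottom of the rolls) with a red grip 92 (x) x 26 (y) x 34 mm on it. Stands by itself; rolls along its x, stiffly. This point: centre of the grip, 53 mm above the bottom of the rolls, midway between the axles
- pliers_center (a point): flat-nose pliers with red grips, 170 x 45 x 11 mm, lying on the bench; not part of the job
- footswitch_center (a point): tarnished nickel footswitch, 18 x 18 x 37 mm, standing on the bench; not part of the job
- battery_door_center (a point): yellowed ivory battery door, 67 x 36 x 4 mm, lying on the bench; not part of the job
- rail1_center (a point): rail 1: dark plywood 170 (x) x 24 (y) x 24 mm, about 95 g, with an ivory trim 20 mm wide, 3 mm thick along its top in three butted lengths of 57 mm. Top of the trim 27 mm above the rail's underside when home, up to 32 mm when not. This point: mid-length, 13.5 mm above the underside. None if there is no such rail
- rail1_t1 (a joint): trim of rail 1, length 1 of 3, centred at x = -57 mm along the rail: 0 m = stands 5 mm proud, 0.005 m = home. A length needs about 5 N on it to go down and stays where it is left; between the two ends of its travel it may stand anywhere
- rail1_t2 (a joint): the same for rail 1, length 2 (x = +0 mm)
- rail1_t3 (a joint): the same for rail 1, length 3 (x = +57 mm)
- rail2_center (a point): rail 2: dark plywood 170 (x) x 24 (y) x 24 mm, about 95 g, with an ivory trim 20 mm wide, 3 mm thick along its top in three butted lengths of 57 mm. Top of the trim 27 mm above the rail's underside when home, up to 32 mm when not. This point: mid-length, 13.5 mm above the underside. None if there is no such rail
- rail2_t1 (a joint): the same for rail 2, length 1 (x = -57 mm)
- rail2_t2 (a joint): the same for rail 2, length 2 (x = +0 mm)
- rail2_t3 (a joint): the same for rail 2, length 3 (x = +57 mm)
- rail3_center (a point): rail 3: dark plywood 170 (x) x 24 (y) x 24 mm, about 95 g, with an ivory trim 20 mm wide, 3 mm thick along its top in three butted lengths of 57 mm. Top of the trim 27 mm above the rail's underside when home, up to 32 mm when not. This point: mid-length, 13.5 mm above the underside. None if there is no such rail
- rail3_t1 (a joint): the same for rail 3, length 1 (x = -57 mm)
- rail3_t2 (a joint): the same for rail 3, length 2 (x = +0 mm)
- rail3_t3 (a joint): the same for rail 3, length 3 (x = +57 mm)
- rail4_center (a point): rail 4: dark plywood 170 (x) x 24 (y) x 24 mm, about 95 g, with an ivory trim 20 mm wide, 3 mm thick along its top in three butted lengths of 57 mm. Top of the trim 27 mm above the rail's underside when home, up to 32 mm when not. This point: mid-length, 13.5 mm above the underside. None if there is no such rail
- rail4_t1 (a joint): the same for rail 4, length 1 (x = -57 mm)
- rail4_t2 (a joint): the same for rail 4, length 2 (x = +0 mm)
- rail4_t3 (a joint): the same for rail 4, length 3 (x = +57 mm)
Mind the look-alikes: they are no part of the job. What is meant by the part that bears roller_grip is not pink, and is the larger of those in its own colour.

How it is judged:
On the way:
1. the trim of every rail is pressed home along its whole length (value of joint each of rail1_t1, rail1_t2, rail1_t3, rail2_t1, rail2_t2, rail2_t3, rail3_t1, rail3_t2, rail3_t3, rail4_t1, rail4_t2, rail4_t3 above 0.0035 m), for 0.2 s.
At the end, for the whole second after the job is handed in: All trim within 1.5 mm of home. Rails rest crosswise: first layer on the blue bands, any others above the bearers (12 mm sideways, 20 mm lengthwise, 0.2 rad from square). Roller upright on its rolls on the mat, its centre within 65 by 40 mm of the mat's. All at rest (all of step 1 and ((z of rail1_center in the frame of stand between 0.0345 and 0.0485 m and y of rail1_center in the frame of stand between -0.02 and 0.02 m and (x of rail1_center in the frame of stand between -0.062 and -0.038 m or x of rail1_center in the frame of stand between 0.038 and 0.062 m) and angle between the x axis of rail1_center and the y axis of stand, either way round below 0.2 rad) or (z of rail1_center in the frame of stand between 0.0615 and 0.0755 m and x of rail1_center in the frame of stand between -0.02 and 0.02 m and (y of rail1_center in the frame of stand between -0.062 and -0.038 m or y of rail1_center in the frame of stand between 0.038 and 0.062 m) and angle between the x axis of rail1_center and the x axis of stand, either way round below 0.2 rad)) and ((z of rail2_center in the frame of stand between 0.0345 and 0.0485 m and y of rail2_center in the frame of stand between -0.02 and 0.02 m and (x of rail2_center in the frame of stand between -0.062 and -0.038 m or x of rail2_center in the frame of stand between 0.038 and 0.062 m) and angle between the x axis of rail2_center and the y axis of stand, either way round below 0.2 rad) or (z of rail2_center in the frame of stand between 0.0615 and 0.0755 m and x of rail2_center in the frame of stand between -0.02 and 0.02 m and (y of rail2_center in the frame of stand between -0.062 and -0.038 m or y of rail2_center in the frame of stand between 0.038 and 0.062 m) and angle between the x axis of rail2_center and the x axis of stand, either way round below 0.2 rad)) and ((z of rail3_center in the frame of stand between 0.0345 and 0.0485 m and y of rail3_center in the frame of stand between -0.02 and 0.02 m and (x of rail3_center in the frame of stand between -0.062 and -0.038 m or x of rail3_center in the frame of stand between 0.038 and 0.062 m) and angle between the x axis of rail3_center and the y axis of stand, either way round below 0.2 rad) or (z of rail3_center in the frame of stand between 0.0615 and 0.0755 m and x of rail3_center in the frame of stand between -0.02 and 0.02 m and (y of rail3_center in the frame of stand between -0.062 and -0.038 m or y of rail3_center in the frame of stand between 0.038 and 0.062 m) and angle between the x axis of rail3_center and the x axis of stand, either way round below 0.2 rad)) and ((z of rail4_center in the frame of stand between 0.0345 and 0.0485 m and y of rail4_center in the frame of stand between -0.02 and 0.02 m and (x of rail4_center in the frame of stand between -0.062 and -0.038 m or x of rail4_center in the frame of stand between 0.038 and 0.062 m) and angle between the x axis of rail4_center and the y axis of stand, either way round below 0.2 rad) or (z of rail4_center in the frame of stand between 0.0615 and 0.0755 m and x of rail4_center in the frame of stand between -0.02 and 0.02 m and (y of rail4_center in the frame of stand between -0.062 and -0.038 m or y of rail4_center in the frame of stand between 0.038 and 0.062 m) and angle between the x axis of rail4_center and the x axis of stand, either way round below 0.2 rad)) and linear speed of each of rail1, rail2, rail3, rail4, roller below 0.02 m/s and x of roller_grip in the frame of mat between -0.065 and 0.065 m and y of roller_grip in the frame of mat between -0.04 and 0.04 m and height (world z) of roller_grip below 0.062 m and angle between roller_grip's own z axis and vertical below 0.15 rad); the robot touches nothing.
It fails at once if a rail is touched by the gripper (more than 2 N) before its trim is home ((contact force between the fingers and rail1 above 2 N and value of joint any of rail1_t1, rail1_t2, rail1_t3 below 0.0035 m) or (contact force between the fingers and rail2 above 2 N and value of joint any of rail2_t1, rail2_t2, rail2_t3 below 0.0035 m) or (contact force between the fingers and rail3 above 2 N and value of joint any of rail3_t1, rail3_t2, rail3_t3 below 0.0035 m) or (contact force between the fingers and rail4 above 2 N and value of joint any of rail4_t1, rail4_t2, rail4_t3 below 0.0035 m)).
It fails at once if a thing that is not part of the job is moved by more than 3 cm (distance of any of pliers_center, footswitch_center, battery_door_center from where it was at the start of the episode above 0.03 m).
Of rail1, rail2, rail3, rail4 only 3 to 4 are there at a start; the rules pass over those that are not, and their reading is None.
At some moment in a run one of roller may be knocked a few centimetres aside while the robot is not near it.
Once in a run the grip may slacken for a moment while it holds something.
It also fails if it takes over 210 s, if anything falls off the work surface, if the arm or the gripper's body presses on something with over 40 N, if the wrist force passes 120 N, or if a joint passes its speed limit or range.

## Robot

A 6-joint arm with a two-finger parallel gripper is mounted at the origin on the work surface. World frame = base frame: x ahead of the robot, y to its left, z up, the work surface at z = 0. Lengths are in m, angles in rad, forces in N, time in s.
With the tool pointing down it reaches from about 0.35 to 0.95 m from the base axis. Payload 17.4 kg.
Tool frame: the origin (TCP) lies on the centre line of the jaws, within the pads' length; the fingertips stand bot.tcp_to_tips ahead of it and the grasp point (between the pads) lies 11 mm behind it (bot.tcp_to_tips is the distance from the TCP to the fingertips, in m); z points along the fingers, y is the line along which they close (so a half turn about z gives the same grasp; the last joint's range is limited). The gripper opens to 93 mm and grips with 3 to 60 N. Pads are 15 mm wide; open, the fingers measure 128 mm over their backs; the gripper's body (75 mm by 188 mm) begins 65 mm behind the grasp point.
Start: joints at [-1.147, 0.116, 1.442, -0, 1.584, -0.038], TCP at [0.301, -0.604, 0.227] pointing down, gripper open.
Joint ranges: [-2.83, 2.83], [-0.83, 2.19], [0.07, 2.5], [-1.14, 4.28], [0.01, 3], [-2.97, 2.97]. Speed limits (rad/s): [1.89, 1.89, 2.22, 3.14, 3.14, 3.14].

## Interface

Orientations are given as a unit quaternion [w, x, y, z].
In Python, from station import bot, vision, nets gives the robot as it stands.
- The arm moves only by the tool send_rows, never from a script. Its argument "plan" is a list of rows, each an object with "grip": the closure, from -1 (fully open) to 1 (shut); "xyz": the shift along the tool's x, y, z each as a share of 0.25 m, from -1 to 1, a list of three; "dr": the turn, a rotation vector about the tool's x, y, z each as a share of 90 degrees, from -1 to 1, a list of three. In form: [{"grip": grip, "xyz": [tx, ty, tz], "dr": [wx, wy, wz]}, ...]. A call has 1 to 5 rows; each row shifts and turns the commanded pose from where the row before left it, along the tool's axes as they then stand; what a row does not reach is not made up. A row lasts 1/8 s, in which the tool goes at most 62.5 mm and 10.7 degrees, less where a joint would pass 70% of its speed; a pose out of reach is approached as far as the arm can. A call with a number of a shift or a turn outside -1 to 1 is refused whole. A call with a gripper value outside its range is refused whole. The fingers move at their own pace and stop on an object; "newtons" is the grip in N (left out, the last holds). Time passes only in rows, so rows that do not move let the fingers close. It gives the time, the measured TCP pose, the force, the opening and the grip force at its end, in the units of the state.
- bot.get_obs(): the state, without advancing time (a new reading comes with each control period).
- vision.capture(name): name is "scene" or "top"; returns the picture (384x512x3 uint8, red, green, blue); there is no depth.
- vision.camera_info(name): a dict with "intrinsics" (3x3 intrinsics, pixels), "distortion" ([k1, k2, p1, p2, k3] as OpenCV has them; the pictures are not rectified), "world_from_camera" (4x4, takes a point from camera to world coordinates). Camera axes: x right, y up, looking along -z (the intrinsics and any distortion apply to the point x, -y, -z); pixel columns grow to the right and rows downward; lengths in m; the calibration is good to about 2 mm. A picture is of the moment at which its call begins. camera_info takes no time and is no camera call.
- bot.job_done(): hands the job in; it is judged then, once.
Trained networks look in the newest picture that a camera, given by its name, has taken for a name from the list of things; names that differ only in an ending like _2 or _b are one class to them, and where a whole thing is asked for, a point or a joint stands for the part that bears it (a point fixed in the world has none). Each returns a list of dicts, best first, with "confidence" (0 to 1); they miss things now and then, are a little off and sometimes report something else, mostly with a low value. They report only what shows in the picture. A call takes as long as a camera call. They do not tell look-alikes from the thing itself.
- nets.outline_of(label, camera): "mask" (384x512 bool, what is visible of it) and "rect" ([left, top, width, height] in pixels, round what is visible of it).
- nets.spot_point(label, camera): "point" ([column, row] in pixels: a listed point, or the origin of a listed thing).
The state is a dict: "t": time; "q": joint angles; "qvel": joint speeds; "joint_efforts": joint torques, N m; "position": TCP position; "eef_rot": TCP orientation; "contact_force": force on the tool from outside, world axes, zero at the start; "moment": the same for the moment, N m; "width": opening from 0.0 (shut) to 1.0 (fully open); "gripper_force": force on a finger pad.
Only numpy, scipy, OpenCV 4.12 (cv2) and the standard library are available. Lean on these libraries where they do the work, as an engineer would, in place of code of your own. Each camera call takes 0.05 s, during which the arm holds its last target. There are 200 camera calls.

## Working session

There is one attempt and no reset: what is moved stays moved. The work goes in short steps, Python scripts to look and compute and a tool call to move; the robot and the scene stay as the last step left them, time stands still between calls to the robot, and variables do not carry over. Pictures are saved under pics/ and viewed, at most 14 in all, crops included, and the job is handed in when it is done.

Besides the shell and the picture viewer there is one more tool, called by a JSON object that holds its "op" and its "data", one argument or row to a line. send_rows: Moves the arm, as the interface text tells. Shift numbers are shares of 0.25 m and turn numbers shares of 90 degrees, none past 1 either way. Its arguments: {"type":"object","properties":{"plan":{"type":"array"},"newtons":{"type":"number"}},"required":["plan"]}

```bash
ls; mkdir -p pics
python3 - <<'E'
from station import bot,vision,nets
import cv2,numpy as np
for c in("scene","top"):
    im=vision.capture(c); cv2.imwrite(f"pics/{c}0.png",cv2.resize(im[:,:,::-1],(800,600)))
    i=vision.camera_info(c); print(c,np.round(i["intrinsics"],1).tolist(),np.round(i["distortion"],3),np.round(i["world_from_camera"],3).tolist())
    for l in("jig","stand","mat","roller_grip","rail1_center"):
        print(l,[(np.round(d["point"],1).tolist(),round(d["confidence"],2)) for d in nets.spot_point(l,c)])
print(bot.get_obs(),bot.tcp_to_tips)
E
```

```text
pics
scene [[443.8, 0.0, 259.8], [0.0, 443.8, 187.5], [0.0, 0.0, 1.0]] [-0.037  0.     0.     0.     0.   ] [[-0.842, -0.408, 0.352, 0.891], [0.539, -0.649, 0.537, 0.619], [0.009, 0.642, 0.766, 0.878], [0.0, 0.0, 0.0, 1.0]]
jig [([198.7, 124.5], 0.24)]
stand [([297.8, 267.5], 0.56)]
mat [([262.5, 199.1], 0.95)]
roller_grip [([197.1, 204.5], 0.93), ([311.6, 166.4], 0.76), ([267.2, 182.6], 0.72), ([192.0, 111.3], 0.39)]
rail1_center [([192.2, 110.4], 0.63), ([334.8, 204.9], 0.56), ([200.2, 137.4], 0.49)]
top [[400.6, 0.0, 258.5], [0.0, 400.6, 193.0], [0.0, 0.0, 1.0]] [-0.077  0.     0.     0.     0.   ] [[-0.011, 0.994, -0.104, 0.453], [-1.0, -0.008, 0.023, 0.046], [0.022, 0.104, 0.994, 0.999], [0.0, 0.0, 0.0, 1.0]]
jig [([367.3, 207.0], 0.97), ([224.7, 139.7], 0.15)]
stand [([168.3, 198.3], 0.68)]
mat [([251.0, 218.5], 0.82)]
roller_grip [([249.6, 222.7], 0.89), ([249.4, 277.0], 0.89), ([266.9, 145.7], 0.62)]
rail1_center [([395.3, 206.2], 0.84)]
{'t': 0.6, 'q': array([-1.14678655e+00,  1.15968286e-01,  1.44160678e+00, -4.09928015e-05,
        1.58398919e+00, -3.77896480e-02]), 'qvel': array([ 5.01508498e-04, -3.97766392e-04, -8.74984134e-05,  9.33281883e-04,
       -1.05775727e-03, -3.54099992e-04]), 'joint_efforts': array([ 1.01360500e-03, -7.20681095e+01, -6.22552085e+01,  7.79235014e-02,
        1.82816538e-02, -1.23102271e-05]), 'position': array([ 0.30074149, -0.60430414,  0.22666331]), 'eef_rot': array([ 1.78688984e-05,  9.73460948e-01,  2.28853187e-01, -1.73885725e-05]), 'contact_force': array([ 0.2791759 , -0.24776962, -1.05156807]), 'moment': array([ 0.04759282, -0.0356956 ,  0.03751569]), 'gripper_force': 0.0, 'width': 1.0004710308923774} 0.008
```

View pics/scene0.png

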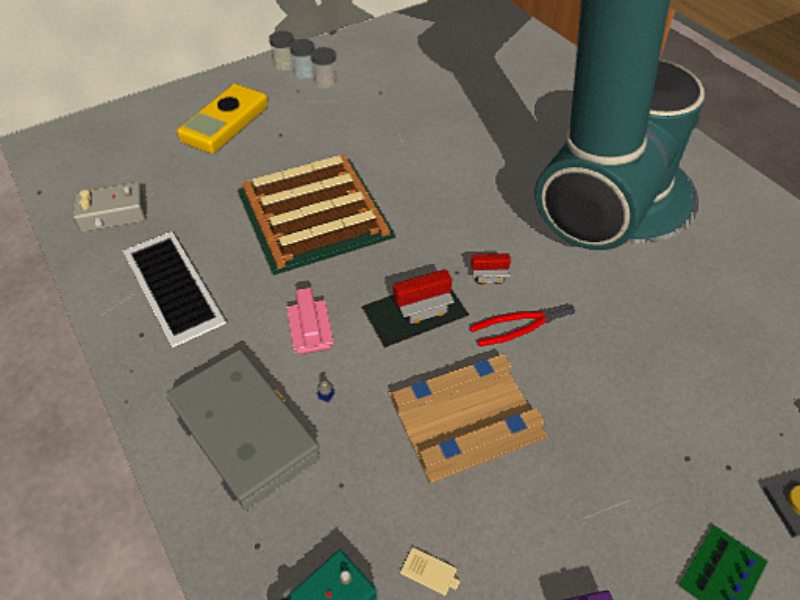

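View pics/top0.png

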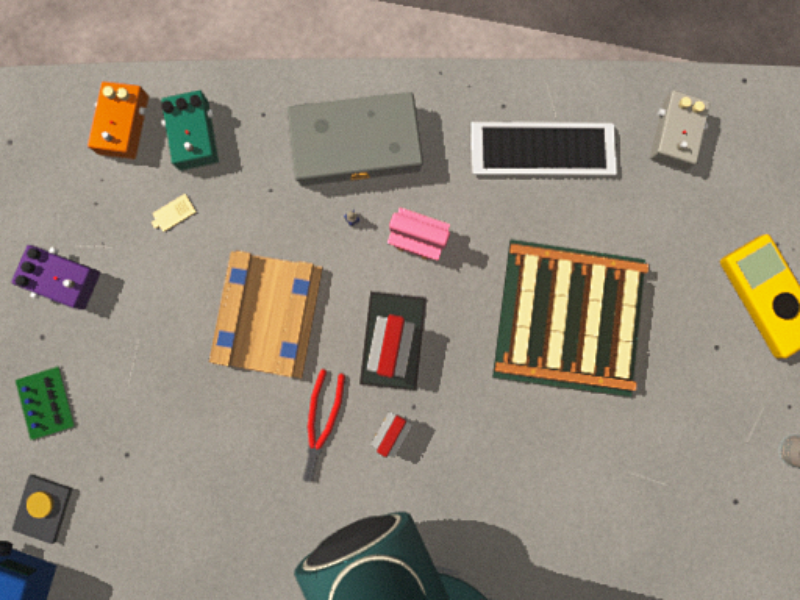

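Four rails sit in the jig at top (525–630, 315). There are three roller-like things in the top view:
- Large red one on the mat, (388,345).
- Small red one, (390,435).
- Pink one, (420,233).

The one on the mat fits: it isn't pink and is the larger red one. I'll check that in a crop while measuring.

```bash
cat > h.py <<'E'
import cv2,numpy as np
from station import bot,vision,nets
def w(c,px,z):
    i=vision.camera_info(c); T=np.array(i["world_from_camera"])
    p=cv2.undistortPoints(np.array(px,float).reshape(-1,1,2),np.array(i["intrinsics"]),np.array(i["distortion"])).reshape(-1,2)
    d=np.c_[p[:,0],-p[:,1],-np.ones(len(p))]@T[:3,:3].T
    o=T[:3,3]; return (o+d*((z-o[2])/d[:,2])[:,None])[:,:2]
def blobs(m,c,z,amin=30):
    """world centre, size and long-axis angle of each blob"""
    n,l,s,_=cv2.connectedComponentsWithStats(m.astype(np.uint8)); out=[]
    for k in range(1,n):
        if s[k,4]<amin: continue
        v,u=np.nonzero(l==k); P=w(c,np.c_[u,v],z)*1000
        (cx,cy),(a,b),_=cv2.minAreaRect(P.astype(np.float32)); q=P-P.mean(0)
        e=np.linalg.svd(q,full_matrices=False)[2][0]
        out.append((np.round([u.mean(),v.mean()]),np.round(P.mean(0),1),np.round([cx,cy],1),np.round(sorted([a,b]),0),round(float(np.degrees(np.arctan(e[1]/e[0]))),1)))
    return out
def hsv(im): return [x.astype(int) for x in cv2.split(cv2.cvtColor(im,cv2.COLOR_RGB2HSV))]
def tcp():
    o=bot.get_obs(); q=o["eef_rot"]; return np.round(o["position"]*1000,1),round(float(np.degrees(2*np.arctan2(q[2],q[1]))),2),q.round(4)
E
python3 - <<'E'
from h import *
for c in("top","scene"):
    im=vision.capture(c); H,S,V=hsv(im)
    blue=(abs(H-110)<14)&(S>120)&(V>50); red=((H<5)|(H>174))&(S>190)&(V>70)
    ivory=(abs(H-25)<8)&(S>40)&(S<140)&(V>190)
    print(c); print("blue");[print(*b) for b in blobs(blue,c,.028)]
    print("red@72");[print(*b) for b in blobs(red,c,.072)]
    print("ivory@42");[print(*b) for b in blobs(ivory,c,.042)]
    for l in("mat","jig"):
        for d in nets.outline_of(l,c)[:1]: print(l,d["confidence"],blobs(d["mask"],c,.002 if l=="mat" else .012))
    if c=="top": cv2.imwrite("pics/crop.png",cv2.resize(im[130:310,130:430,::-1],None,fx=2.6,fy=2.6,interpolation=cv2.INTER_CUBIC))
print(tcp())
E
```

```text
top
blue
[152. 176.] [598.7 284.6] [598.6 284.6] [19. 21.] 85.8
[192. 183.] [580.5 185.6] [581.1 186. ] [20. 20.] 61.3
[144. 217.] [499.4 302.6] [499.7 302.5] [19. 21.] -88.7
[185. 224.] [481.6 203.5] [481.8 203.5] [19. 20.] 80.9
[ 14. 371.] [129.  617.9] [136.3 611.9] [75. 84.] -75.4
red@72
[249. 221.] [485.7  46.5] [486.1  46.3] [22. 89.] -11.6
[207. 262.] [392.6 144.7] [392.7 144.3] [ 43. 113.] -13.2
[250. 279.] [353.5  46.5] [353.7  46.2] [15. 59.] -29.2
ivory@42
[69. 58.] [902.4 502.4] [902.5 502. ] [14. 14.] 5.1
[438.  64.] [ 883.6 -443.1] [ 884.4 -442.3] [17. 21.] -79.4
[447.  67.] [ 876.1 -466.2] [ 876.8 -466. ] [16. 17.] -61.8
[110. 136.] [697.7 386.4] [696.6 388.5] [35. 69.] -58.5
[336. 198.] [ 541.3 -162.8] [ 542.1 -162.9] [ 20. 170.] -8.7
[358. 200.] [ 534.5 -215.7] [ 534.9 -215.7] [ 22. 169.] -8.6
[379. 203.] [ 526. -269.] [ 526.8 -269.2] [ 20. 169.] -8.8
[175. 179.] [588.3 225.3] [588.2 225.4] [ 5. 47.] -9.2
[401. 207.] [ 517.2 -322.7] [ 517.9 -322.8] [ 22. 169.] -8.6
[207. 361.] [160.9 148.6] [162.7 143.2] [ 6. 68.] -74.0
[229. 364.] [154.   98.3] [150.9  95.1] [ 30. 1
[... 1079 characters left out ...]
-33.9] [-31.9 -35.4] [ 33. 115.] -11.6
[190. 109.] [ 518.2 -323.1] [ 516.9 -322.9] [ 21. 167.] -8.3
[196. 121.] [ 526.5 -269.1] [ 526.1 -269.1] [ 21. 167.] -8.9
[ 53. 127.] [ 875.2 -456.4] [ 875.6 -454.9] [14. 49.] 74.7
[202. 133.] [ 535.7 -215.7] [ 533.9 -215.8] [ 21. 168.] -8.2
[208. 145.] [ 543.8 -162.8] [ 542.  -162.6] [ 21. 168.] -8.4
[275. 366.] [714.6 410.6] [713.6 411.5] [34. 67.] -58.0
mat 0.8 [(array([260., 205.]), array([518.3,  52.1]), array([496.4,  43.7]), array([ 91., 149.]), -26.2)]
jig 0.91 [(array([199., 146.]), array([ 552.9, -205.6]), array([ 529.7, -242.7]), array([229., 248.]), -25.2)]
(array([ 300.7, -604.3,  226.7]), 26.46, array([ 0.    ,  0.9735,  0.2288, -0.    ]))
```

View pics/crop.png

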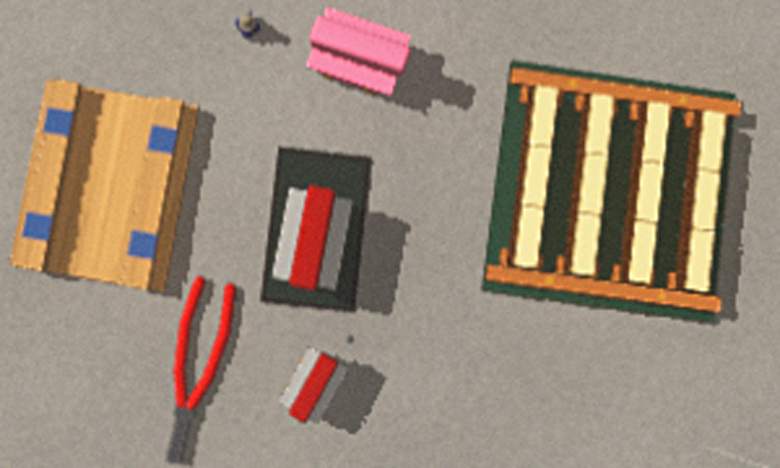

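The crop confirms it: the large red-gripped roller (~89 mm long) stands on the dark mat, the small red and pink ones are look-alikes, and four rails carry ivory trim. Moving above the roller: turn first, then translate.

{"op": "send_rows", "data": {
  "plan": [
    {"grip": -1, "xyz": [0, 0, 0], "dr": [0, 0, 0.106]},
    {"grip": -1, "xyz": [0, 0, 0], "dr": [0, 0, 0.106]},
    {"grip": -1, "xyz": [0, 0, 0], "dr": [0, 0, 0.106]},
    {"grip": -1, "xyz": [0, 0, 0], "dr": [0, 0, 0.106]},
    {"grip": -1, "xyz": [0, 0, 0], "dr": [0, 0, 0]}
  ]
}}

```text
t: 1.52
position: [0.3008, -0.6043, 0.2266]
eef_rot: [-0.0, 0.995, -0.102, 0.0]
contact_force: [-0.3, -0.4, 0.9]
width: 0.998
gripper_force: 0.0
```

{"op": "send_rows", "data": {
  "plan": [
    {"grip": -1, "xyz": [0.014, -0.19, 0], "dr": [0, 0, 0]},
    {"grip": -1, "xyz": [0.014, -0.19, 0], "dr": [0, 0, 0]},
    {"grip": -1, "xyz": [0.014, -0.19, 0], "dr": [0, 0, 0]},
    {"grip": -1, "xyz": [0.014, -0.19, 0], "dr": [0, 0, 0]},
    {"grip": -1, "xyz": [0.014, -0.19, 0], "dr": [0, 0, 0]}
  ]
}}

```text
t: 2.15
position: [0.3662, -0.3738, 0.2267]
eef_rot: [0.0, 0.995, -0.1, 0.0]
contact_force: [0.4, -0.1, 0.3]
width: 1.001
gripper_force: 0.0
```

{"op": "send_rows", "data": {
  "plan": [
    {"grip": -1, "xyz": [0.014, -0.19, 0], "dr": [0, 0, 0]},
    {"grip": -1, "xyz": [0.014, -0.19, 0], "dr": [0, 0, 0]},
    {"grip": -1, "xyz": [0.014, -0.19, 0], "dr": [0, 0, 0]},
    {"grip": -1, "xyz": [0.014, -0.19, 0], "dr": [0, 0, 0]},
    {"grip": -1, "xyz": [0.014, -0.19, 0], "dr": [0, 0, 0]}
  ]
}}

```text
t: 2.78
position: [0.4315, -0.1448, 0.2269]
eef_rot: [0.0, 0.995, -0.1, 0.0]
contact_force: [0.3, -0.2, 0.2]
width: 1.002
gripper_force: 0.0
```

{"op": "send_rows", "data": {
  "plan": [
    {"grip": -1, "xyz": [0.014, -0.19, 0], "dr": [0, 0, 0]},
    {"grip": -1, "xyz": [0.014, -0.19, 0], "dr": [0, 0, 0]},
    {"grip": -1, "xyz": [0.014, -0.19, 0], "dr": [0, 0, 0]},
    {"grip": -1, "xyz": [0.014, -0.19, 0], "dr": [0, 0, 0]},
    {"grip": -1, "xyz": [0, 0, 0], "dr": [0, 0, 0]}
  ]
}}

```text
t: 3.4
position: [0.4838, 0.0393, 0.2265]
eef_rot: [-0.0, 0.995, -0.098, -0.0]
contact_force: [0.8, 0.4, 0.6]
width: 1.003
gripper_force: 0.0
```

```bash
cat >> h.py <<'E'
def to(x,y,z,psi):
    """tool-axis shift (shares of 250 mm) and turn about tool z (shares of 90 deg); shift given in axes before and after the turn"""
    p,a,_=tcp(); d=np.array([x,y,z])-p; r=[]
    for t in np.radians([a,psi]): r.append(np.round(np.array([d[0]*np.cos(t)+d[1]*np.sin(t),d[0]*np.sin(t)-d[1]*np.cos(t),-d[2]])/250,4))
    print("tcp",p,a,"| before turn",r[0],"| turn",round(-(psi-a)/90,4),"| after turn",r[1])
E
python3 - <<'E'
from h import *
to(486,46.4,50,-11.6)
print(vision.capture("scene").shape)
im=vision.capture("scene"); H,S,V=hsv(im); red=((H<5)|(H>174))&(S>190)&(V>70)
[print(*b) for b in blobs(red,"scene",.072)]; print(bot.get_obs()["contact_force"])
E
```

```text
tcp [483.8  39.3 226.5] -11.25 | before turn [ 0.0031 -0.0296  0.706 ] | turn 0.0039 | after turn [ 0.0029 -0.0296  0.706 ]
(384, 512, 3)
[313. 167.] [373.7  69.9] [373.   70.2] [32. 62.] -26.0
[270. 184.] [493.7  57.7] [493.8  57.3] [44. 96.] -7.9
[326. 209.] [427.2 187.2] [426.1 186.9] [ 45. 113.] -12.6
[ 0.11062059 -0.43052149 -0.29124074]
```

{"op": "send_rows", "data": {
  "plan": [
    {"grip": -1, "xyz": [0.003, -0.03, 0.19], "dr": [0, 0, 0.004]},
    {"grip": -1, "xyz": [0, 0, 0.2], "dr": [0, 0, 0]},
    {"grip": -1, "xyz": [0, 0, 0.2], "dr": [0, 0, 0]},
    {"grip": -1, "xyz": [0, 0, 0.1], "dr": [0, 0, 0]},
    {"grip": -1, "xyz": [0, 0, 0.012], "dr": [0, 0, 0]}
  ]
}}

```text
t: 4.12
position: [0.4849, 0.043, 0.0498]
eef_rot: [0.0, 0.994, -0.105, -0.001]
contact_force: [0.5, 0.0, 0.5]
width: 0.999
gripper_force: 0.0
```

{"op": "send_rows", "data": {
  "newtons": 50,
  "plan": [
    {"grip": 1, "xyz": [0, 0, 0], "dr": [0, 0, 0]},
    {"grip": 1, "xyz": [0, 0, 0], "dr": [0, 0, 0]},
    {"grip": 1, "xyz": [0, 0, 0], "dr": [0, 0, 0]},
    {"grip": 1, "xyz": [0, 0, 0], "dr": [0, 0, 0]},
    {"grip": 1, "xyz": [0, 0, 0], "dr": [0, 0, 0]}
  ]
}}

```text
t: 4.75
position: [0.4859, 0.0442, 0.0513]
eef_rot: [-0.0, 0.994, -0.105, 0.0]
contact_force: [-0.5, -0.2, 0.2]
width: 0.512
gripper_force: 0.0
```

{"op": "send_rows", "data": {
  "plan": [
    {"grip": 1, "xyz": [0, 0, 0], "dr": [0, 0, 0]},
    {"grip": 1, "xyz": [0, 0, -0.03], "dr": [0, 0, 0]},
    {"grip": 1, "xyz": [0, 0, -0.15], "dr": [0, 0, 0]},
    {"grip": 1, "xyz": [0, 0, -0.15], "dr": [0, 0, 0]},
    {"grip": 1, "xyz": [0, 0, 0], "dr": [0, 0, 0]}
  ]
}}

```text
t: 5.38
position: [0.4869, 0.0442, 0.1364]
eef_rot: [-0.0, 0.994, -0.105, 0.002]
contact_force: [1.1, 0.1, -4.8]
width: 0.279
gripper_force: 49.9
```

Run:
```python
from h import *
to(541.8,-162.8,120,-8.55)
im=vision.capture("scene"); cv2.imwrite("pics/s2.png",cv2.resize(im[100:300,150:400,::-1],None,fx=3,fy=3)); print(bot.get_obs()["contact_force"])
```

```text
tcp [486.9  44.2 136.4] -12.06 | before turn [0.3878 0.7638 0.0656] | turn -0.039 | after turn [0.3403 0.7861 0.0656]
[ 0.23557931 -0.47238936 -4.72328142]
```

View pics/s2.png

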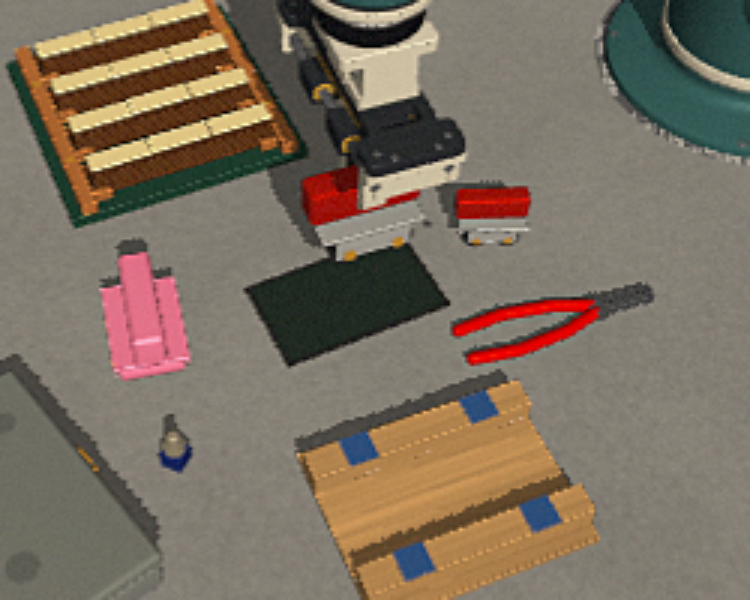

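The roller is held level, at crop (360,225), and the mat is clear. Moving over the first length of the nearest rail.

{"op": "send_rows", "data": {
  "plan": [
    {"grip": 1, "xyz": [0, 0, 0], "dr": [0, 0, -0.039]},
    {"grip": 1, "xyz": [0.028, 0.196, 0], "dr": [0, 0, 0]},
    {"grip": 1, "xyz": [0.028, 0.196, 0], "dr": [0, 0, 0]},
    {"grip": 1, "xyz": [0.028, 0.196, 0], "dr": [0, 0, 0]},
    {"grip": 1, "xyz": [0.028, 0.196, 0], "dr": [0, 0, 0]}
  ]
}}

```text
t: 6.05
position: [0.4834, -0.1552, 0.1316]
eef_rot: [-0.0, 0.997, -0.075, -0.001]
contact_force: [0.2, 0.8, -4.8]
width: 0.27
gripper_force: 49.9
```

{"op": "send_rows", "data": {
  "plan": [
    {"grip": 1, "xyz": [0, 0, 0], "dr": [0, 0, 0]},
    {"grip": 1, "xyz": [0, 0, 0.1], "dr": [0, 0, 0]},
    {"grip": 1, "xyz": [0, 0, 0.04], "dr": [0, 0, 0]},
    {"grip": 1, "xyz": [0, 0, 0], "dr": [0, 0, 0]},
    {"grip": 1, "xyz": [0, 0, 0], "dr": [0, 0, 0]}
  ]
}}

```text
t: 6.68
position: [0.4842, -0.1532, 0.0982]
eef_rot: [-0.0, 0.997, -0.074, -0.0]
contact_force: [0.0, 0.1, -4.6]
width: 0.278
gripper_force: 50.0
```

Run:
```python
from h import *
to(541.8-57*.989,-162.8+57*.1487,86,-8.55); print(tcp()[2],bot.get_obs()["contact_force"],bot.get_obs()["moment"])
```

```text
tcp [ 484.2 -153.2   98.2] -8.51 | before turn [0.0055 0.0037 0.0488] | turn 0.0004 | after turn [0.0055 0.0037 0.0488]
[-2.000e-04  9.972e-01 -7.420e-02 -4.000e-04] [ 0.04930772  0.09687414 -4.62962778] [0.03803152 0.04585063 0.04526119]
```

{"op": "send_rows", "data": {
  "plan": [
    {"grip": 1, "xyz": [0.005, 0.004, 0.02], "dr": [0, 0, 0]},
    {"grip": 1, "xyz": [0, 0, 0.012], "dr": [0, 0, 0]},
    {"grip": 1, "xyz": [0, 0, 0.006], "dr": [0, 0, 0]}
  ]
}}

```text
t: 7.05
position: [0.4893, -0.155, 0.0963]
eef_rot: [0.0, 0.997, -0.074, 0.006]
contact_force: [-5.4, 13.0, 63.8]
width: 0.275
gripper_force: 50.3
```

{"op": "send_rows", "data": {
  "plan": [
    {"grip": 1, "xyz": [0, 0, 0.004], "dr": [0, 0, 0]},
    {"grip": 1, "xyz": [0, 0, 0], "dr": [0, 0, 0]}
  ]
}}

```text
t: 7.3
position: [0.4899, -0.1552, 0.0962]
eef_rot: [0.0, 0.997, -0.074, 0.006]
contact_force: [-3.6, 13.0, 63.5]
width: 0.274
gripper_force: 50.3
```

{"op": "send_rows", "data": {
  "plan": [
    {"grip": 1, "xyz": [0, 0, 0.004], "dr": [0, 0, 0]},
    {"grip": 1, "xyz": [0, 0, 0], "dr": [0, 0, 0]}
  ]
}}

```text
t: 7.55
position: [0.4903, -0.1552, 0.0959]
eef_rot: [0.001, 0.997, -0.074, 0.007]
contact_force: [-4.3, 12.7, 68.7]
width: 0.274
gripper_force: 50.3
```

{"op": "send_rows", "data": {
  "plan": [
    {"grip": 1, "xyz": [0, 0, 0.004], "dr": [0, 0, 0]},
    {"grip": 1, "xyz": [0, 0, 0], "dr": [0, 0, 0]}
  ]
}}

```text
t: 7.8
position: [0.4907, -0.1552, 0.0954]
eef_rot: [0.001, 0.997, -0.074, 0.007]
contact_force: [-2.8, 13.9, 72.7]
width: 0.275
gripper_force: 50.3
```

{"op": "send_rows", "data": {
  "plan": [
    {"grip": 1, "xyz": [0, 0, -0.04], "dr": [0, 0, 0]},
    {"grip": 1, "xyz": [0, 0, 0], "dr": [0, 0, 0]},
    {"grip": 1, "xyz": [0, 0, 0], "dr": [0, 0, 0]}
  ]
}}

```text
t: 8.18
position: [0.4857, -0.155, 0.0963]
eef_rot: [0.0, 0.997, -0.075, 0.0]
contact_force: [-2.1, 1.7, 9.2]
width: 0.281
gripper_force: 50.0
```

Run:
```python
from h import *
to(541.8-57*.989,-162.8+57*.1487,86,-8.55); print(tcp()[2],bot.get_obs()["contact_force"],bot.get_obs()["moment"])
a=vision.capture("scene"); b=vision.capture("top")
A=cv2.resize(a[70:200,150:330,::-1],None,fx=4,fy=4,interpolation=cv2.INTER_CUBIC); cv2.imwrite("pics/s3.png",A)
```

```text
tcp [ 485.7 -155.    96.3] -8.55 | before turn [-0.0015 -0.0025  0.0412] | turn -0.0 | after turn [-0.0015 -0.0025  0.0412]
[ 0.000e+00  9.972e-01 -7.450e-02  3.000e-04] [-2.13921406  1.67420929  9.22805294] [0.24085787 0.08510784 0.01520434]
```

View pics/s3.png

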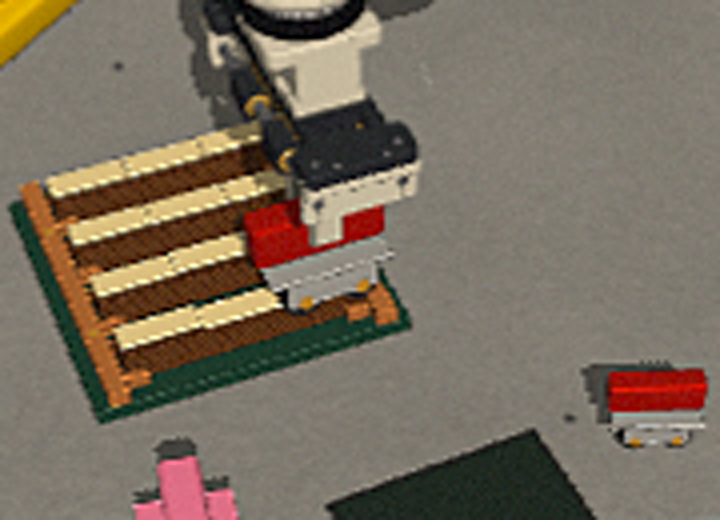

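```bash
cat >> h.py <<'E'
def proj(c,P):
    i=vision.camera_info(c); T=np.linalg.inv(np.array(i["world_from_camera"]))
    p=(np.array(P,float)/1000)@T[:3,:3].T+T[:3,3]; p=p*[1,-1,-1]
    return cv2.projectPoints(p,np.zeros(3),np.zeros(3),np.array(i["intrinsics"]),np.array(i["distortion"]))[0].reshape(-1,2)
def box(x,y,psi,hx,hy,zs):
    t=np.radians(psi);c,s=np.cos(t),np.sin(t)
    return [[x+a*hx*c-b*hy*s,y+a*hx*s+b*hy*c,z] for z in zs for a,b in((-1,-1),(1,-1),(1,1),(-1,1))]
E
python3 - <<'E'
from h import *
p,a,_=tcp()
im=vision.capture("scene"); v=cv2.resize(im[:,:,::-1],None,fx=8,fy=8,interpolation=cv2.INTER_CUBIC)
for off,col in((48,(255,255,0)),(57,(255,0,255))):
    b=p[2]-off
    for hx,hy,z in((46,13,70),(42,30,36)):
        q=proj("scene",box(p[0],p[1],a,hx,hy,[b+z])); cv2.polylines(v,[np.int32((q+.5)*8)],True,col,1)
for y0 in range(4):
    cx,cy=[(541.8,-162.8),(534.8,-215.7),(526.6,-269.1),(518,-322.8)][y0]
    q=proj("scene",box(cx,cy,-8.55,85.5,10,[39])); cv2.polylines(v,[np.int32((q+.5)*8)],True,(0,255,0),1)
cv2.imwrite("pics/s4.png",v[780:1380,1400:2200])
E
```

```text
(no output)
```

View pics/s4.png

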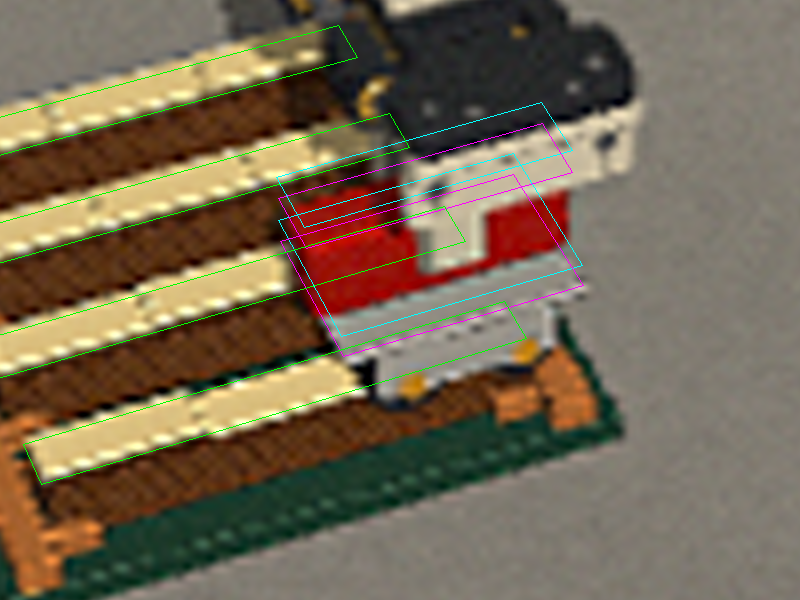

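The overlay shows the roller sitting about 9 mm lower in the grip than I assumed: the magenta outline (57 mm offset) fits the plate edge. So TCP 0.096 is the home height and this length is already down. On to the other two lengths.

{"op": "send_rows", "data": {
  "plan": [
    {"grip": 1, "xyz": [0, 0, -0.04], "dr": [0, 0, 0]},
    {"grip": 1, "xyz": [0.228, 0, 0], "dr": [0, 0, 0]},
    {"grip": 1, "xyz": [0, 0, 0], "dr": [0, 0, 0]},
    {"grip": 1, "xyz": [0, 0, 0.052], "dr": [0, 0, 0]},
    {"grip": 1, "xyz": [0, 0, 0], "dr": [0, 0, 0]}
  ]
}}

```text
t: 8.95
position: [0.5424, -0.1636, 0.0947]
eef_rot: [0.0, 0.997, -0.075, 0.002]
contact_force: [2.3, 0.8, 11.7]
width: 0.276
gripper_force: 50.0
```

{"op": "send_rows", "data": {
  "plan": [
    {"grip": 1, "xyz": [0, 0, -0.052], "dr": [0, 0, 0]},
    {"grip": 1, "xyz": [0.228, 0, 0], "dr": [0, 0, 0]},
    {"grip": 1, "xyz": [0, 0, 0], "dr": [0, 0, 0]},
    {"grip": 1, "xyz": [0, 0, 0.052], "dr": [0, 0, 0]},
    {"grip": 1, "xyz": [0, 0, 0], "dr": [0, 0, 0]}
  ]
}}

```text
t: 9.57
position: [0.598, -0.172, 0.0941]
eef_rot: [0.0, 0.997, -0.075, 0.001]
contact_force: [3.5, -0.3, 8.4]
width: 0.277
gripper_force: 50.0
```

Run:
```python
from h import *
to(541.8+57*.989,-162.8-57*.1487,96,-8.55)
```

```text
tcp [ 598.  -172.    94.1] -8.56 | before turn [ 0.0003 -0.003  -0.0076] | turn -0.0001 | after turn [ 0.0003 -0.003  -0.0076]
```

{"op": "send_rows", "data": {
  "plan": [
    {"grip": 1, "xyz": [0, 0, 0.012], "dr": [0, 0, 0]},
    {"grip": 1, "xyz": [0, 0, 0], "dr": [0, 0, 0]}
  ]
}}

```text
t: 9.82
position: [0.5989, -0.1723, 0.0938]
eef_rot: [0.001, 0.997, -0.075, 0.003]
contact_force: [-1.2, 2.3, 24.8]
width: 0.276
gripper_force: 50.0
```

{"op": "send_rows", "data": {
  "plan": [
    {"grip": 1, "xyz": [0, 0, -0.064], "dr": [0, 0, 0]},
    {"grip": 1, "xyz": [-0.228, 0, 0], "dr": [0, 0, 0]},
    {"grip": 1, "xyz": [0, 0, 0], "dr": [0, 0, 0]},
    {"grip": 1, "xyz": [0, 0, 0.064], "dr": [0, 0, 0]},
    {"grip": 1, "xyz": [0, 0, 0], "dr": [0, 0, 0]}
  ]
}}

```text
t: 10.45
position: [0.5433, -0.164, 0.0917]
eef_rot: [0.0, 0.997, -0.075, 0.002]
contact_force: [0.4, -0.1, 15.0]
width: 0.278
gripper_force: 50.0
```

{"op": "send_rows", "data": {
  "plan": [
    {"grip": 1, "xyz": [0, 0, -0.064], "dr": [0, 0, 0]},
    {"grip": 1, "xyz": [-0.228, 0, 0], "dr": [0, 0, 0]},
    {"grip": 1, "xyz": [0, 0, 0], "dr": [0, 0, 0]},
    {"grip": 1, "xyz": [0, 0, 0.064], "dr": [0, 0, 0]},
    {"grip": 1, "xyz": [0, 0, 0], "dr": [0, 0, 0]}
  ]
}}

```text
t: 11.08
position: [0.487, -0.1555, 0.0905]
eef_rot: [0.0, 0.997, -0.075, 0.001]
contact_force: [1.0, -0.5, 11.0]
width: 0.28
gripper_force: 50.0
```

Run:
```python
from h import *
to(534.8-57*.989,-215.7+57*.1487,96,-8.55)
```

```text
tcp [ 487.  -155.5   90.5] -8.55 | before turn [-0.0032  0.2097 -0.022 ] | turn -0.0 | after turn [-0.0032  0.2097 -0.022 ]
```

{"op": "send_rows", "data": {
  "newtons": 60,
  "plan": [
    {"grip": 1, "xyz": [0, 0, -0.064], "dr": [0, 0, 0]},
    {"grip": 1, "xyz": [-0.003, 0.21, 0], "dr": [0, 0, 0]},
    {"grip": 1, "xyz": [0, 0, 0], "dr": [0, 0, 0]},
    {"grip": 1, "xyz": [0, 0, 0.072], "dr": [0, 0, 0]},
    {"grip": 1, "xyz": [0, 0, 0], "dr": [0, 0, 0]}
  ]
}}

```text
t: 11.7
position: [0.4783, -0.207, 0.0889]
eef_rot: [0.001, 0.997, -0.074, 0.001]
contact_force: [1.8, -5.1, 10.6]
width: 0.279
gripper_force: 60.0
```

{"op": "send_rows", "data": {
  "plan": [
    {"grip": 1, "xyz": [0, 0, -0.072], "dr": [0, 0, 0]},
    {"grip": 1, "xyz": [0.228, 0, 0], "dr": [0, 0, 0]},
    {"grip": 1, "xyz": [0, 0, 0], "dr": [0, 0, 0]},
    {"grip": 1, "xyz": [0, 0, 0.074], "dr": [0, 0, 0]},
    {"grip": 1, "xyz": [0, 0, 0], "dr": [0, 0, 0]}
  ]
}}

```text
t: 12.32
position: [0.5333, -0.215, 0.0878]
eef_rot: [0.0, 0.997, -0.074, 0.001]
contact_force: [2.4, 0.3, 6.3]
width: 0.276
gripper_force: 60.0
```

{"op": "send_rows", "data": {
  "plan": [
    {"grip": 1, "xyz": [0, 0, -0.074], "dr": [0, 0, 0]},
    {"grip": 1, "xyz": [0.228, 0, 0], "dr": [0, 0, 0]},
    {"grip": 1, "xyz": [0, 0, 0], "dr": [0, 0, 0]},
    {"grip": 1, "xyz": [0, 0, 0.076], "dr": [0, 0, 0]},
    {"grip": 1, "xyz": [0, 0, 0], "dr": [0, 0, 0]}
  ]
}}

```text
t: 12.95
position: [0.589, -0.2237, 0.0871]
eef_rot: [0.0, 0.997, -0.075, 0.0]
contact_force: [2.6, -0.4, 2.4]
width: 0.277
gripper_force: 60.0
```

Run:
```python
from h import *
to(526.6+57*.989,-269.1-57*.1487,96,-8.55)
```

```text
tcp [ 589.  -223.7   87.1] -8.56 | before turn [ 0.0082  0.2167 -0.0356] | turn -0.0001 | after turn [ 0.0082  0.2167 -0.0356]
```

{"op": "send_rows", "data": {
  "plan": [
    {"grip": 1, "xyz": [0, 0, 0.012], "dr": [0, 0, 0]},
    {"grip": 1, "xyz": [0, 0, 0.008], "dr": [0, 0, 0]},
    {"grip": 1, "xyz": [0, 0, 0], "dr": [0, 0, 0]}
  ]
}}

```text
t: 13.32
position: [0.5908, -0.2241, 0.0866]
eef_rot: [0.001, 0.997, -0.075, 0.003]
contact_force: [-2.1, 4.4, 33.6]
width: 0.28
gripper_force: 60.0
```

{"op": "send_rows", "data": {
  "plan": [
    {"grip": 1, "xyz": [0, 0, -0.09], "dr": [0, 0, 0]},
    {"grip": 1, "xyz": [-0.228, 0, 0], "dr": [0, 0, 0]},
    {"grip": 1, "xyz": [0, 0, 0], "dr": [0, 0, 0]},
    {"grip": 1, "xyz": [0, 0, 0.09], "dr": [0, 0, 0]},
    {"grip": 1, "xyz": [0, 0, 0], "dr": [0, 0, 0]}
  ]
}}

```text
t: 13.95
position: [0.5341, -0.2158, 0.0839]
eef_rot: [0.001, 0.997, -0.075, 0.002]
contact_force: [3.0, -1.7, 10.0]
width: 0.277
gripper_force: 60.0
```

{"op": "send_rows", "data": {
  "plan": [
    {"grip": 1, "xyz": [0, 0, -0.09], "dr": [0, 0, 0]},
    {"grip": 1, "xyz": [-0.228, 0, 0], "dr": [0, 0, 0]},
    {"grip": 1, "xyz": [0, 0, 0], "dr": [0, 0, 0]},
    {"grip": 1, "xyz": [0, 0, 0.09], "dr": [0, 0, 0]},
    {"grip": 1, "xyz": [0, 0, 0], "dr": [0, 0, 0]}
  ]
}}

```text
t: 14.58
position: [0.4775, -0.2071, 0.0828]
eef_rot: [0.0, 0.997, -0.075, 0.001]
contact_force: [0.8, -1.3, 1.2]
width: 0.279
gripper_force: 106.7
```

Run:
```python
from h import *
to(526.6-57*.989,-269.1+57*.1487,96,-8.55)
```

```text
tcp [ 477.5 -207.1   82.8] -8.56 | before turn [ 0.0031  0.216  -0.0528] | turn -0.0001 | after turn [ 0.0031  0.216  -0.0528]
```

{"op": "send_rows", "data": {
  "plan": [
    {"grip": 1, "xyz": [0, 0, -0.09], "dr": [0, 0, 0]},
    {"grip": 1, "xyz": [0.003, 0.216, 0], "dr": [0, 0, 0]},
    {"grip": 1, "xyz": [0, 0, 0], "dr": [0, 0, 0]},
    {"grip": 1, "xyz": [0, 0, 0.1], "dr": [0, 0, 0]},
    {"grip": 1, "xyz": [0, 0, 0], "dr": [0, 0, 0]}
  ]
}}

```text
t: 15.2
position: [0.4716, -0.2612, 0.0825]
eef_rot: [0.001, 0.997, -0.075, 0.003]
contact_force: [2.0, -3.6, 26.0]
width: 0.276
gripper_force: 106.1
```

{"op": "send_rows", "data": {
  "plan": [
    {"grip": 1, "xyz": [0, 0, -0.1], "dr": [0, 0, 0]},
    {"grip": 1, "xyz": [0.228, 0, 0], "dr": [0, 0, 0]},
    {"grip": 1, "xyz": [0, 0, 0], "dr": [0, 0, 0]},
    {"grip": 1, "xyz": [0, 0, 0.1], "dr": [0, 0, 0]},
    {"grip": 1, "xyz": [0, 0, 0], "dr": [0, 0, 0]}
  ]
}}

```text
t: 15.82
position: [0.5276, -0.2692, 0.0825]
eef_rot: [0.001, 0.997, -0.074, 0.002]
contact_force: [3.5, -0.4, 25.1]
width: 0.277
gripper_force: 106.4
```

{"op": "send_rows", "data": {
  "plan": [
    {"grip": 1, "xyz": [0, 0, -0.1], "dr": [0, 0, 0]},
    {"grip": 1, "xyz": [0.228, 0, 0], "dr": [0, 0, 0]},
    {"grip": 1, "xyz": [0, 0, 0], "dr": [0, 0, 0]},
    {"grip": 1, "xyz": [0, 0, 0.1], "dr": [0, 0, 0]},
    {"grip": 1, "xyz": [0, 0, 0], "dr": [0, 0, 0]}
  ]
}}

```text
t: 16.45
position: [0.5834, -0.2776, 0.0825]
eef_rot: [0.001, 0.997, -0.074, 0.002]
contact_force: [2.6, -0.9, 25.9]
width: 0.275
gripper_force: 106.6
```

Run:
```python
from h import *
to(518+57*.989,-322.8-57*.1487,83,-8.55)
```

```text
tcp [ 583.4 -277.6   82.5] -8.54 | before turn [-0.0038  0.2177 -0.002 ] | turn 0.0001 | after turn [-0.0038  0.2177 -0.002 ]
```

{"op": "send_rows", "data": {
  "plan": [
    {"grip": 1, "xyz": [0, 0, -0.1], "dr": [0, 0, 0]},
    {"grip": 1, "xyz": [-0.004, 0.218, 0], "dr": [0, 0, 0]},
    {"grip": 1, "xyz": [0, 0, 0], "dr": [0, 0, 0]},
    {"grip": 1, "xyz": [0, 0, 0.1], "dr": [0, 0, 0]},
    {"grip": 1, "xyz": [0, 0, 0], "dr": [0, 0, 0]}
  ]
}}

```text
t: 17.08
position: [0.5742, -0.3314, 0.0826]
eef_rot: [0.001, 0.997, -0.075, 0.002]
contact_force: [2.0, -3.3, 24.3]
width: 0.273
gripper_force: 103.8
```

{"op": "send_rows", "data": {
  "plan": [
    {"grip": 1, "xyz": [0, 0, -0.1], "dr": [0, 0, 0]},
    {"grip": 1, "xyz": [-0.228, 0, 0], "dr": [0, 0, 0]},
    {"grip": 1, "xyz": [0, 0, 0], "dr": [0, 0, 0]},
    {"grip": 1, "xyz": [0, 0, 0.1], "dr": [0, 0, 0]},
    {"grip": 1, "xyz": [0, 0, 0], "dr": [0, 0, 0]}
  ]
}}

```text
t: 17.7
position: [0.5183, -0.3229, 0.0826]
eef_rot: [0.001, 0.997, -0.075, 0.002]
contact_force: [3.7, -1.3, 23.5]
width: 0.275
gripper_force: 103.8
```

{"op": "send_rows", "data": {
  "plan": [
    {"grip": 1, "xyz": [0, 0, -0.1], "dr": [0, 0, 0]},
    {"grip": 1, "xyz": [-0.228, 0, 0], "dr": [0, 0, 0]},
    {"grip": 1, "xyz": [0, 0, 0], "dr": [0, 0, 0]},
    {"grip": 1, "xyz": [0, 0, 0.1], "dr": [0, 0, 0]},
    {"grip": 1, "xyz": [0, 0, 0], "dr": [0, 0, 0]}
  ]
}}

```text
t: 18.32
position: [0.4624, -0.3148, 0.0826]
eef_rot: [0.001, 0.997, -0.075, 0.003]
contact_force: [2.9, -0.8, 23.7]
width: 0.277
gripper_force: 103.9
```

Run:
```python
from h import *
to(534.8-57*.989,-215.7+57*.1487,83,-8.55)
```

```text
tcp [ 462.4 -314.8   82.6] -8.55 | before turn [-0.0006 -0.4351 -0.0016] | turn -0.0 | after turn [-0.0006 -0.4351 -0.0016]
```

Every press now stops at the same height (82.5 mm). I'll repeat the first two rails at this seating to be sure they're home.

{"op": "send_rows", "data": {
  "plan": [
    {"grip": 1, "xyz": [0, 0, -0.1], "dr": [0, 0, 0]},
    {"grip": 1, "xyz": [0, -0.218, 0], "dr": [0, 0, 0]},
    {"grip": 1, "xyz": [0, -0.218, 0], "dr": [0, 0, 0]},
    {"grip": 1, "xyz": [0, 0, 0.1], "dr": [0, 0, 0]},
    {"grip": 1, "xyz": [0, 0, 0], "dr": [0, 0, 0]}
  ]
}}

```text
t: 18.95
position: [0.4791, -0.2054, 0.0825]
eef_rot: [0.0, 0.997, -0.074, 0.003]
contact_force: [4.2, 8.8, 26.7]
width: 0.275
gripper_force: 108.0
```

{"op": "send_rows", "data": {
  "plan": [
    {"grip": 1, "xyz": [0, 0, -0.1], "dr": [0, 0, 0]},
    {"grip": 1, "xyz": [0.228, 0, 0], "dr": [0, 0, 0]},
    {"grip": 1, "xyz": [0, 0, 0], "dr": [0, 0, 0]},
    {"grip": 1, "xyz": [0, 0, 0.1], "dr": [0, 0, 0]},
    {"grip": 1, "xyz": [0, 0, 0], "dr": [0, 0, 0]}
  ]
}}

```text
t: 19.58
position: [0.5349, -0.215, 0.0825]
eef_rot: [0.001, 0.997, -0.074, 0.003]
contact_force: [3.6, 0.2, 26.4]
width: 0.273
gripper_force: 107.5
```

{"op": "send_rows", "data": {
  "plan": [
    {"grip": 1, "xyz": [0, 0, -0.1], "dr": [0, 0, 0]},
    {"grip": 1, "xyz": [0.228, 0, 0], "dr": [0, 0, 0]},
    {"grip": 1, "xyz": [0, 0, 0], "dr": [0, 0, 0]},
    {"grip": 1, "xyz": [0, 0, 0.1], "dr": [0, 0, 0]},
    {"grip": 1, "xyz": [0, 0, 0], "dr": [0, 0, 0]}
  ]
}}

```text
t: 20.2
position: [0.5907, -0.2234, 0.0825]
eef_rot: [0.001, 0.997, -0.074, 0.002]
contact_force: [3.2, -0.8, 25.6]
width: 0.273
gripper_force: 107.3
```

{"op": "send_rows", "data": {
  "plan": [
    {"grip": 1, "xyz": [0, 0, -0.1], "dr": [0, 0, 0]},
    {"grip": 1, "xyz": [0, -0.216, 0], "dr": [0, 0, 0]},
    {"grip": 1, "xyz": [0, 0, 0], "dr": [0, 0, 0]},
    {"grip": 1, "xyz": [0, 0, 0.1], "dr": [0, 0, 0]},
    {"grip": 1, "xyz": [0, 0, 0], "dr": [0, 0, 0]}
  ]
}}

```text
t: 20.82
position: [0.5987, -0.1702, 0.0826]
eef_rot: [0.0, 0.997, -0.074, 0.003]
contact_force: [3.0, 2.2, 25.3]
width: 0.275
gripper_force: 104.4
```

{"op": "send_rows", "data": {
  "plan": [
    {"grip": 1, "xyz": [0, 0, -0.1], "dr": [0, 0, 0]},
    {"grip": 1, "xyz": [-0.228, 0, 0], "dr": [0, 0, 0]},
    {"grip": 1, "xyz": [0, 0, 0], "dr": [0, 0, 0]},
    {"grip": 1, "xyz": [0, 0, 0.1], "dr": [0, 0, 0]},
    {"grip": 1, "xyz": [0, 0, 0], "dr": [0, 0, 0]}
  ]
}}

```text
t: 21.45
position: [0.5428, -0.1621, 0.0826]
eef_rot: [0.001, 0.997, -0.075, 0.003]
contact_force: [3.0, -1.2, 25.4]
width: 0.275
gripper_force: 104.3
```

{"op": "send_rows", "data": {
  "plan": [
    {"grip": 1, "xyz": [0, 0, -0.1], "dr": [0, 0, 0]},
    {"grip": 1, "xyz": [-0.228, 0, 0], "dr": [0, 0, 0]},
    {"grip": 1, "xyz": [0, 0, 0], "dr": [0, 0, 0]},
    {"grip": 1, "xyz": [0, 0, 0.1], "dr": [0, 0, 0]},
    {"grip": 1, "xyz": [0, 0, 0], "dr": [0, 0, 0]}
  ]
}}

```text
t: 22.08
position: [0.4868, -0.1538, 0.0826]
eef_rot: [0.001, 0.997, -0.075, 0.003]
contact_force: [2.3, -0.9, 24.1]
width: 0.276
gripper_force: 104.3
```

{"op": "send_rows", "data": {
  "plan": [
    {"grip": 1, "xyz": [0, 0, -0.15], "dr": [0, 0, 0]},
    {"grip": 1, "xyz": [0, 0, -0.1], "dr": [0, 0, 0]},
    {"grip": 1, "xyz": [0, 0, 0], "dr": [0, 0, 0]},
    {"grip": 1, "xyz": [0, 0, 0], "dr": [0, 0, 0]}
  ]
}}

```text
t: 22.58
position: [0.4845, -0.1528, 0.1407]
eef_rot: [-0.0, 0.997, -0.075, -0.001]
contact_force: [-0.4, -0.3, -4.7]
width: 0.275
gripper_force: 101.6
```

Run:
```python
from h import *
to(496,42.5,60,-8.5)
b=vision.capture("top"); cv2.imwrite("pics/t5.png",cv2.resize(b[120:290,120:440,::-1],None,fx=2.5,fy=2.5,interpolation=cv2.INTER_CUBIC))
H,S,V=hsv(b); m=(V<75)&(S<100); m[:190]=0;m[250:]=0;m[:,:228]=0;m[:,275:]=0
P=np.argwhere(m)[:,::-1]; print(cv2.minAreaRect((w("top",P,.002)*1000).astype(np.float32)))
```

```text
tcp [ 484.5 -152.8  140.7] -8.55 | before turn [-0.0707 -0.7794  0.3228] | turn -0.0006 | after turn [-0.07   -0.7794  0.3228]
((495.9715270996094, 41.75882339477539), (88.83404541015625, 147.7773895263672), 83.06529998779297)
```

View pics/t5.png

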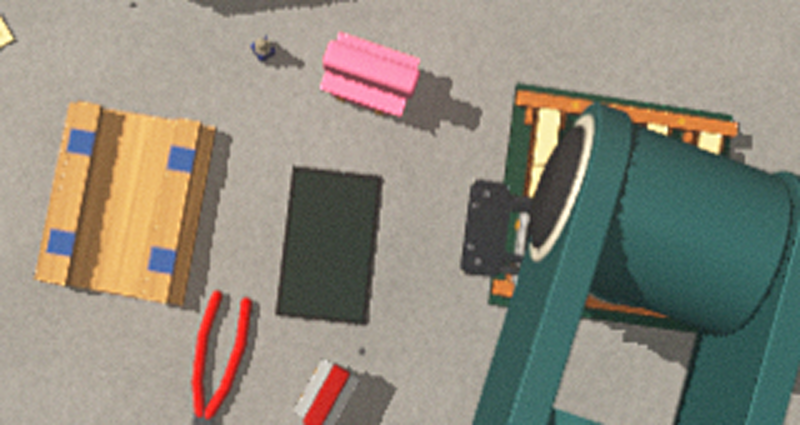

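The mat is clear, centred at (496,42) mm. Setting the roller down on it.

{"op": "send_rows", "data": {
  "plan": [
    {"grip": 1, "xyz": [-0.0175, -0.195, 0], "dr": [0, 0, 0]},
    {"grip": 1, "xyz": [-0.0175, -0.195, 0], "dr": [0, 0, 0]},
    {"grip": 1, "xyz": [-0.0175, -0.195, 0], "dr": [0, 0, 0]},
    {"grip": 1, "xyz": [-0.0175, -0.195, 0], "dr": [0, 0, 0]},
    {"grip": 1, "xyz": [0, 0, 0], "dr": [0, 0, 0]}
  ]
}}

```text
t: 23.25
position: [0.496, 0.0451, 0.1407]
eef_rot: [-0.0, 0.997, -0.073, -0.001]
contact_force: [-0.2, -0.1, -5.3]
width: 0.275
gripper_force: 98.7
```

{"op": "send_rows", "data": {
  "plan": [
    {"grip": 1, "xyz": [0, 0, 0.18], "dr": [0, 0, 0]},
    {"grip": 1, "xyz": [0, 0, 0.14], "dr": [0, 0, 0]},
    {"grip": 1, "xyz": [0, 0, 0.04], "dr": [0, 0, 0]},
    {"grip": 1, "xyz": [0, 0, 0.012], "dr": [0, 0, 0]},
    {"grip": 1, "xyz": [0, 0, 0], "dr": [0, 0, 0]}
  ]
}}

```text
t: 23.88
position: [0.4971, 0.0423, 0.0502]
eef_rot: [-0.0, 0.997, -0.075, 0.001]
contact_force: [0.5, -1.1, -3.4]
width: 0.272
gripper_force: 98.7
```

{"op": "send_rows", "data": {
  "plan": [
    {"grip": 1, "xyz": [0, 0, 0.005], "dr": [0, 0, 0]},
    {"grip": 1, "xyz": [0, 0, 0], "dr": [0, 0, 0]}
  ]
}}

```text
t: 24.12
position: [0.4967, 0.0425, 0.0484]
eef_rot: [-0.0, 0.997, -0.075, 0.0]
contact_force: [-0.1, 0.3, -4.7]
width: 0.272
gripper_force: 98.7
```

{"op": "send_rows", "data": {
  "plan": [
    {"grip": 1, "xyz": [0, 0, 0.01], "dr": [0, 0, 0]},
    {"grip": 1, "xyz": [0, 0, 0.002], "dr": [0, 0, 0]},
    {"grip": 1, "xyz": [0, 0, 0], "dr": [0, 0, 0]}
  ]
}}

```text
t: 24.5
position: [0.4971, 0.0425, 0.0459]
eef_rot: [-0.0, 0.997, -0.074, 0.001]
contact_force: [-0.6, -0.9, 6.1]
width: 0.273
gripper_force: 99.5
```

{"op": "send_rows", "data": {
  "plan": [
    {"grip": 0, "xyz": [0, 0, 0], "dr": [0, 0, 0]},
    {"grip": -0.6, "xyz": [0, 0, 0], "dr": [0, 0, 0]},
    {"grip": -0.6, "xyz": [0, 0, 0], "dr": [0, 0, 0]},
    {"grip": -0.6, "xyz": [0, 0, 0], "dr": [0, 0, 0]},
    {"grip": -0.6, "xyz": [0, 0, -0.02], "dr": [0, 0, 0]}
  ]
}}

```text
t: 25.12
position: [0.4965, 0.0425, 0.0501]
eef_rot: [-0.0, 0.997, -0.075, 0.0]
contact_force: [0.0, 0.9, 0.1]
width: 0.761
gripper_force: 0.0
```

{"op": "send_rows", "data": {
  "plan": [
    {"grip": -0.6, "xyz": [0, 0, -0.1], "dr": [0, 0, 0]},
    {"grip": -0.6, "xyz": [0, 0, -0.2], "dr": [0, 0, 0]},
    {"grip": -0.6, "xyz": [0, 0, -0.1], "dr": [0, 0, 0]},
    {"grip": 0.1, "xyz": [0, 0, 0], "dr": [0, 0, 0]}
  ]
}}

```text
t: 25.62
position: [0.4973, 0.0426, 0.1521]
eef_rot: [-0.0, 0.997, -0.075, 0.002]
contact_force: [0.0, 0.1, -0.7]
width: 0.735
gripper_force: 0.0
```

Run:
```python
from h import *
to(541.8,-162.8,23,-8.55)
b=vision.capture("top"); cv2.imwrite("pics/t6.png",cv2.resize(b[120:290,200:440,::-1],None,fx=3,fy=3,interpolation=cv2.INTER_CUBIC))
H,S,V=hsv(b); ivory=(abs(H-25)<8)&(S>40)&(S<140)&(V>190); [print(*x) for x in blobs(ivory,"top",.039) if x[3][1]>100]
red=((H<5)|(H>174))&(S>190)&(V>70);[print(*x) for x in blobs(red,"top",.072)]
```

```text
tcp [497.3  42.6 152.1] -8.55 | before turn [0.2982 0.786  0.5164] | turn -0.0 | after turn [0.2982 0.786  0.5164]
[335. 197.] [ 541.9 -162.5] [ 542.  -162.2] [ 21. 170.] -8.5
[174. 200.] [538.8 226.3] [534.9 219.2] [ 69. 172.] -9.1
[357. 200.] [ 534.6 -215.4] [ 535.  -215.5] [ 22. 169.] -8.9
[379. 203.] [ 526.1 -268.6] [ 526.7 -268.7] [ 21. 169.] -8.6
[400. 207.] [ 517.3 -322.1] [ 518.2 -322.2] [ 22. 169.] -8.7
[198. 275.] [363.  164.5] [365.8 164.9] [ 4. 54.] 2.6
[250. 279.] [353.8  46.3] [353.9  46.2] [15. 60.] -29.4
```

View pics/t6.png

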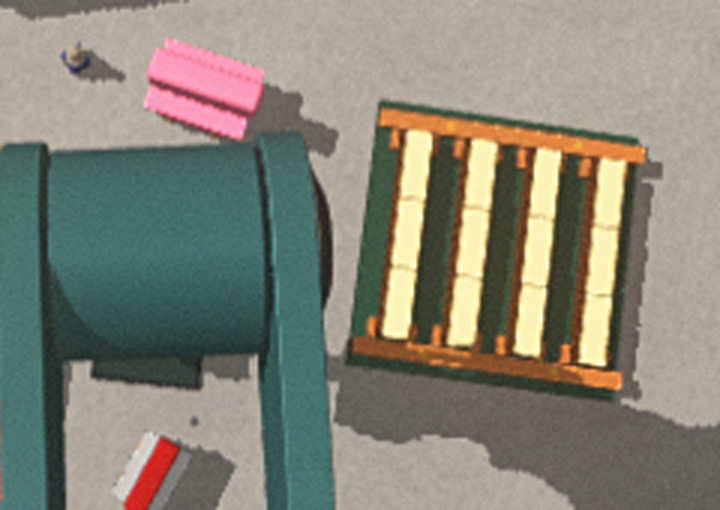

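All four rails look down and in place. Fetching the nearest one (A) with the fingers partly open.

{"op": "send_rows", "data": {
  "plan": [
    {"grip": 0.18, "xyz": [0.06, 0.157, 0], "dr": [0, 0, 0]},
    {"grip": 0.18, "xyz": [0.06, 0.157, 0], "dr": [0, 0, 0]},
    {"grip": 0.18, "xyz": [0.06, 0.157, 0], "dr": [0, 0, 0]},
    {"grip": 0.18, "xyz": [0.06, 0.157, 0], "dr": [0, 0, 0]},
    {"grip": 0.18, "xyz": [0.058, 0.157, 0], "dr": [0, 0, 0]}
  ]
}}

```text
t: 26.3
position: [0.5406, -0.1639, 0.1483]
eef_rot: [-0.0, 0.997, -0.075, -0.001]
contact_force: [0.3, -0.2, -0.2]
width: 0.409
gripper_force: 0.0
```

{"op": "send_rows", "data": {
  "plan": [
    {"grip": 0.18, "xyz": [0, 0, 0.2], "dr": [0, 0, 0]},
    {"grip": 0.18, "xyz": [0, 0, 0.1], "dr": [0, 0, 0]},
    {"grip": 0.18, "xyz": [0, 0, 0], "dr": [0, 0, 0]},
    {"grip": 0.18, "xyz": [0, 0, 0], "dr": [0, 0, 0]}
  ]
}}

```text
t: 26.8
position: [0.5412, -0.1626, 0.0756]
eef_rot: [0.0, 0.997, -0.074, 0.0]
contact_force: [1.0, -0.3, -0.2]
width: 0.409
gripper_force: 0.0
```

Run:
```python
from h import *
to(542,-162.5,23,-8.55);print(bot.get_obs()["width"])
```

```text
tcp [ 541.2 -162.6   75.6] -8.54 | before turn [ 0.0031 -0.0009  0.2104] | turn 0.0001 | after turn [ 0.0031 -0.0009  0.2104]
0.4088477735848255
```

{"op": "send_rows", "data": {
  "newtons": 40,
  "plan": [
    {"grip": 0.18, "xyz": [0.003, -0.001, 0.15], "dr": [0, 0, 0]},
    {"grip": 0.18, "xyz": [0, 0, 0.06], "dr": [0, 0, 0]},
    {"grip": 0.18, "xyz": [0, 0, 0], "dr": [0, 0, 0]},
    {"grip": 1, "xyz": [0, 0, 0], "dr": [0, 0, 0]},
    {"grip": 1, "xyz": [0, 0, 0], "dr": [0, 0, 0]}
  ]
}}

```text
t: 27.42
position: [0.5423, -0.1627, 0.0237]
eef_rot: [0.0, 0.997, -0.075, 0.001]
contact_force: [-0.9, 0.3, 5.0]
width: 0.253
gripper_force: 40.0
```

{"op": "send_rows", "data": {
  "plan": [
    {"grip": 1, "xyz": [0, 0, 0], "dr": [0, 0, 0]},
    {"grip": 1, "xyz": [0, 0, 0], "dr": [0, 0, 0]},
    {"grip": 1, "xyz": [0, 0, -0.1], "dr": [0, 0, 0]},
    {"grip": 1, "xyz": [0, 0, -0.2], "dr": [0, 0, 0]},
    {"grip": 1, "xyz": [0, 0, -0.2], "dr": [0, 0, 0]}
  ]
}}

```text
t: 28.05
position: [0.5415, -0.1624, 0.149]
eef_rot: [-0.0, 0.997, -0.075, -0.0]
contact_force: [0.6, -0.5, -0.7]
width: 0.254
gripper_force: 40.0
```

{"op": "send_rows", "data": {
  "plan": [
    {"grip": 1, "xyz": [-0.0055, -0.178, 0], "dr": [0, 0, 0]},
    {"grip": 1, "xyz": [-0.0055, -0.178, 0], "dr": [0, 0, 0]},
    {"grip": 1, "xyz": [-0.0055, -0.178, 0], "dr": [0, 0, 0]},
    {"grip": 1, "xyz": [-0.0055, -0.178, 0], "dr": [0, 0, 0]},
    {"grip": 1, "xyz": [-0.0055, -0.178, 0], "dr": [0, 0, 0]}
  ]
}}

```text
t: 28.68
position: [0.568, 0.06, 0.1478]
eef_rot: [-0.0, 0.997, -0.075, 0.0]
contact_force: [-0.5, 0.2, -1.2]
width: 0.255
gripper_force: 40.0
```

{"op": "send_rows", "data": {
  "plan": [
    {"grip": 1, "xyz": [-0.0055, -0.178, 0], "dr": [0, 0, 0]},
    {"grip": 1, "xyz": [-0.0055, -0.178, 0], "dr": [0, 0, 0]},
    {"grip": 1, "xyz": [-0.0055, -0.178, 0], "dr": [0, 0, 0]},
    {"grip": 1, "xyz": [-0.0055, -0.178, 0], "dr": [0, 0, 0]},
    {"grip": 1, "xyz": [0, 0, 0], "dr": [0, 0, -0.109]}
  ]
}}

```text
t: 29.3
position: [0.5889, 0.238, 0.1473]
eef_rot: [-0.0, 1.0, 0.013, -0.0]
contact_force: [0.0, -0.6, -1.2]
width: 0.257
gripper_force: 40.0
```

{"op": "send_rows", "data": {
  "plan": [
    {"grip": 1, "xyz": [0, 0, 0], "dr": [0, 0, -0.109]},
    {"grip": 1, "xyz": [0, 0, 0], "dr": [0, 0, -0.109]},
    {"grip": 1, "xyz": [0, 0, 0], "dr": [0, 0, -0.109]},
    {"grip": 1, "xyz": [0, 0, 0], "dr": [0, 0, -0.109]},
    {"grip": 1, "xyz": [0, 0, 0], "dr": [0, 0, -0.109]}
  ]
}}

```text
t: 29.92
position: [0.589, 0.2354, 0.1477]
eef_rot: [0.0, 0.904, 0.428, 0.0]
contact_force: [0.3, 0.1, -0.7]
width: 0.252
gripper_force: 40.0
```

{"op": "send_rows", "data": {
  "plan": [
    {"grip": 1, "xyz": [0, 0, 0], "dr": [0, 0, -0.109]},
    {"grip": 1, "xyz": [0, 0, 0], "dr": [0, 0, -0.109]},
    {"grip": 1, "xyz": [0, 0, 0], "dr": [0, 0, -0.109]},
    {"grip": 1, "xyz": [0, 0, 0], "dr": [0, 0, 0]},
    {"grip": 1, "xyz": [0, 0, 0], "dr": [0, 0, 0]}
  ]
}}

```text
t: 30.55
position: [0.5891, 0.2354, 0.1475]
eef_rot: [0.0, 0.769, 0.639, 0.0]
contact_force: [-0.2, -0.2, -1.5]
width: 0.255
gripper_force: 40.0
```

Run:
```python
from h import *
to(589.5,235.2,39,79.7)
b=vision.capture("scene"); cv2.imwrite("pics/t7.png",cv2.resize(b[80:330,150:400,::-1],None,fx=2.4,fy=2.4,interpolation=cv2.INTER_CUBIC))
```

```text
tcp [589.1 235.4 147.5] 79.51 | before turn [-0.0005  0.0017  0.434 ] | turn -0.0021 | after turn [-0.0005  0.0017  0.434 ]
```

View pics/t7.png

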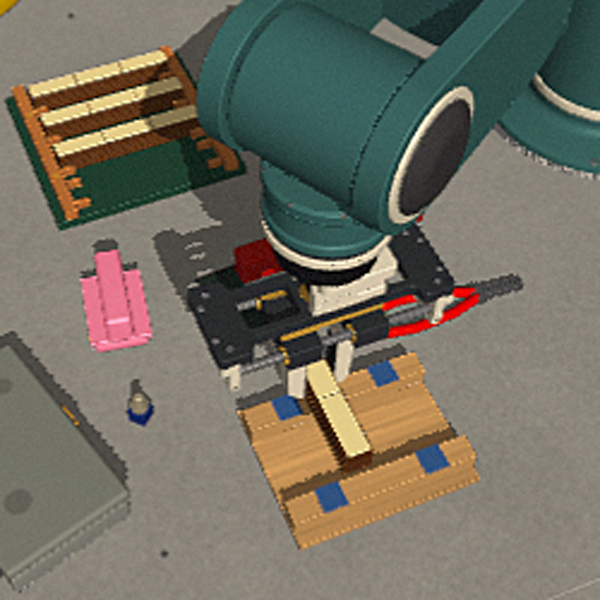

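{"op": "send_rows", "data": {
  "plan": [
    {"grip": 1, "xyz": [0, 0.002, 0.2], "dr": [0, 0, -0.002]},
    {"grip": 1, "xyz": [0, 0, 0.15], "dr": [0, 0, 0]},
    {"grip": 1, "xyz": [0, 0, 0.06], "dr": [0, 0, 0]},
    {"grip": 1, "xyz": [0, 0, 0.018], "dr": [0, 0, 0]},
    {"grip": 1, "xyz": [0, 0, 0], "dr": [0, 0, 0]}
  ]
}}

```text
t: 31.22
position: [0.5902, 0.2355, 0.0417]
eef_rot: [0.0, 0.767, 0.642, 0.001]
contact_force: [0.3, 0.1, -1.7]
width: 0.253
gripper_force: 40.0
```

{"op": "send_rows", "data": {
  "plan": [
    {"grip": 1, "xyz": [0, 0, 0.003], "dr": [0, 0, 0]},
    {"grip": 1, "xyz": [0, 0, 0], "dr": [0, 0, 0]},
    {"grip": 1, "xyz": [0, 0, 0], "dr": [0, 0, 0]}
  ]
}}

```text
t: 31.6
position: [0.5897, 0.2353, 0.04]
eef_rot: [0.0, 0.767, 0.642, 0.0]
contact_force: [0.4, 0.3, -1.1]
width: 0.257
gripper_force: 40.0
```

{"op": "send_rows", "data": {
  "plan": [
    {"grip": 0.4, "xyz": [0, 0, 0], "dr": [0, 0, 0]},
    {"grip": 0.1, "xyz": [0, 0, 0], "dr": [0, 0, 0]},
    {"grip": 0.1, "xyz": [0, 0, 0], "dr": [0, 0, 0]},
    {"grip": 0.1, "xyz": [0, 0, -0.1], "dr": [0, 0, 0]},
    {"grip": 0.1, "xyz": [0, 0, -0.2], "dr": [0, 0, 0]}
  ]
}}

```text
t: 32.22
position: [0.5885, 0.235, 0.1135]
eef_rot: [-0.001, 0.766, 0.642, -0.002]
contact_force: [0.6, 0.1, 0.6]
width: 0.453
gripper_force: 0.0
```

{"op": "send_rows", "data": {
  "plan": [
    {"grip": 0.18, "xyz": [0, 0, -0.13], "dr": [0, 0, 0.109]},
    {"grip": 0.18, "xyz": [0, 0, 0], "dr": [0, 0, 0.109]},
    {"grip": 0.18, "xyz": [0, 0, 0], "dr": [0, 0, 0.109]},
    {"grip": 0.18, "xyz": [0, 0, 0], "dr": [0, 0, 0.109]},
    {"grip": 0.18, "xyz": [0, 0, 0], "dr": [0, 0, 0.109]}
  ]
}}

```text
t: 32.85
position: [0.5895, 0.2353, 0.1472]
eef_rot: [0.0, 0.965, 0.263, 0.0]
contact_force: [-0.3, 0.3, -0.3]
width: 0.411
gripper_force: 0.0
```

{"op": "send_rows", "data": {
  "plan": [
    {"grip": 0.18, "xyz": [0, 0, 0], "dr": [0, 0, 0.109]},
    {"grip": 0.18, "xyz": [0, 0, 0], "dr": [0, 0, 0.109]},
    {"grip": 0.18, "xyz": [0, 0, 0], "dr": [0, 0, 0.109]},
    {"grip": 0.18, "xyz": [0, 0, 0], "dr": [0, 0, 0.109]},
    {"grip": 0.18, "xyz": [0, 0, 0], "dr": [0, 0, 0]}
  ]
}}

```text
t: 33.48
position: [0.5895, 0.2353, 0.1472]
eef_rot: [-0.0, 0.997, -0.073, 0.0]
contact_force: [0.6, -0.2, -0.1]
width: 0.408
gripper_force: 0.0
```

Run:
```python
from h import *
to(535,-215.4,23,-8.55)
```

```text
tcp [589.5 235.3 147.2] -8.32 | before turn [0.0452 1.8154 0.4968] | turn 0.0026 | after turn [0.0524 1.8152 0.4968]
```

{"op": "send_rows", "data": {
  "plan": [
    {"grip": 0.18, "xyz": [0, 0, 0], "dr": [0, 0, 0.003]},
    {"grip": 0.18, "xyz": [0.006, 0.2, 0], "dr": [0, 0, 0]},
    {"grip": 0.18, "xyz": [0.006, 0.2, 0], "dr": [0, 0, 0]},
    {"grip": 0.18, "xyz": [0.006, 0.2, 0], "dr": [0, 0, 0]},
    {"grip": 0.18, "xyz": [0.006, 0.2, 0], "dr": [0, 0, 0]}
  ]
}}

```text
t: 34.1
position: [0.5651, 0.0352, 0.1473]
eef_rot: [-0.0, 0.997, -0.074, 0.0]
contact_force: [-0.1, -0.1, -0.5]
width: 0.413
gripper_force: 0.0
```

{"op": "send_rows", "data": {
  "plan": [
    {"grip": 0.18, "xyz": [0.006, 0.2, 0], "dr": [0, 0, 0]},
    {"grip": 0.18, "xyz": [0.006, 0.2, 0], "dr": [0, 0, 0]},
    {"grip": 0.18, "xyz": [0.006, 0.2, 0], "dr": [0, 0, 0]},
    {"grip": 0.18, "xyz": [0.006, 0.2, 0], "dr": [0, 0, 0]},
    {"grip": 0.18, "xyz": [0.005, 0.215, 0], "dr": [0, 0, 0]}
  ]
}}

```text
t: 34.72
position: [0.5341, -0.2168, 0.1474]
eef_rot: [0.0, 0.997, -0.074, 0.0]
contact_force: [0.1, -0.3, 0.7]
width: 0.411
gripper_force: 0.0
```

{"op": "send_rows", "data": {
  "plan": [
    {"grip": 0.18, "xyz": [0, 0, 0.2], "dr": [0, 0, 0]},
    {"grip": 0.18, "xyz": [0, 0, 0.09], "dr": [0, 0, 0]},
    {"grip": 0.18, "xyz": [0, 0, 0], "dr": [0, 0, 0]},
    {"grip": 0.18, "xyz": [0, 0, 0], "dr": [0, 0, 0]}
  ]
}}

```text
t: 35.22
position: [0.535, -0.2154, 0.076]
eef_rot: [0.0, 0.997, -0.075, 0.001]
contact_force: [0.1, -0.1, 0.3]
width: 0.414
gripper_force: 0.0
```

Run:
```python
from h import *
to(535,-215.4,23,-8.55)
b=vision.capture("top"); H,S,V=hsv(b); ivory=(abs(H-25)<8)&(S>40)&(S<140)&(V>190); [print(*x) for x in blobs(ivory,"top",.055) if x[3][1]>100]
red=((H<5)|(H>174))&(S>190)&(V>70);[print(*x) for x in blobs(red,"top",.072)]
```

```text
tcp [ 535.  -215.4   76. ] -8.56 | before turn [ 0.    -0.     0.212] | turn -0.0001 | after turn [ 0.    -0.     0.212]
[170. 178.] [590.1 235.3] [590.3 235.8] [ 22. 169.] 79.8
[172. 212.] [509.9 229.4] [506.3 228.2] [ 44. 113.] -10.0
[251. 216.] [496.3  43.9] [496.5  44.2] [23. 89.] -8.6
[207. 262.] [392.  145.1] [392.2 145.6] [ 42. 112.] -13.3
[250. 279.] [353.8  46.4] [353.8  46.3] [15. 59.] -29.4
```

Rail A sits on its bands within 1 mm. Now rail B.

{"op": "send_rows", "data": {
  "plan": [
    {"grip": 0.18, "xyz": [0, 0, 0.15], "dr": [0, 0, 0]},
    {"grip": 0.18, "xyz": [0, 0, 0.062], "dr": [0, 0, 0]},
    {"grip": 0.18, "xyz": [0, 0, 0], "dr": [0, 0, 0]},
    {"grip": 1, "xyz": [0, 0, 0], "dr": [0, 0, 0]},
    {"grip": 1, "xyz": [0, 0, 0], "dr": [0, 0, 0]}
  ]
}}

```text
t: 35.9
position: [0.5348, -0.2154, 0.0225]
eef_rot: [0.0, 0.997, -0.075, 0.0]
contact_force: [-0.4, 0.4, 3.4]
width: 0.254
gripper_force: 40.0
```

{"op": "send_rows", "data": {
  "plan": [
    {"grip": 1, "xyz": [0, 0, 0], "dr": [0, 0, 0]},
    {"grip": 1, "xyz": [0, 0, 0], "dr": [0, 0, 0]},
    {"grip": 1, "xyz": [0, 0, -0.1], "dr": [0, 0, 0]},
    {"grip": 1, "xyz": [0, 0, -0.2], "dr": [0, 0, 0]},
    {"grip": 1, "xyz": [0, 0, -0.2], "dr": [0, 0, 0]}
  ]
}}

```text
t: 36.52
position: [0.5341, -0.2151, 0.1478]
eef_rot: [-0.0, 0.997, -0.075, -0.0]
contact_force: [0.7, -0.7, -0.4]
width: 0.255
gripper_force: 40.0
```

{"op": "send_rows", "data": {
  "plan": [
    {"grip": 1, "xyz": [-0.045, -0.183, 0], "dr": [0, 0, 0]},
    {"grip": 1, "xyz": [-0.045, -0.183, 0], "dr": [0, 0, 0]},
    {"grip": 1, "xyz": [-0.045, -0.183, 0], "dr": [0, 0, 0]},
    {"grip": 1, "xyz": [-0.045, -0.183, 0], "dr": [0, 0, 0]},
    {"grip": 1, "xyz": [-0.045, -0.183, 0], "dr": [0, 0, 0]}
  ]
}}

```text
t: 37.15
position: [0.5128, 0.0208, 0.1467]
eef_rot: [-0.0, 0.997, -0.075, 0.0]
contact_force: [-0.4, -0.2, -1.3]
width: 0.256
gripper_force: 40.0
```

{"op": "send_rows", "data": {
  "plan": [
    {"grip": 1, "xyz": [-0.045, -0.183, 0], "dr": [0, 0, 0]},
    {"grip": 1, "xyz": [-0.045, -0.183, 0], "dr": [0, 0, 0]},
    {"grip": 1, "xyz": [-0.045, -0.183, 0], "dr": [0, 0, 0]},
    {"grip": 1, "xyz": [-0.045, -0.183, 0], "dr": [0, 0, 0]},
    {"grip": 1, "xyz": [-0.045, -0.183, 0], "dr": [0, 0, 0]}
  ]
}}

```text
t: 37.78
position: [0.4915, 0.2555, 0.1467]
eef_rot: [-0.0, 0.997, -0.075, 0.0]
contact_force: [1.1, -0.9, -1.3]
width: 0.252
gripper_force: 40.0
```

{"op": "send_rows", "data": {
  "plan": [
    {"grip": 1, "xyz": [0, 0, 0], "dr": [0, 0, -0.109]},
    {"grip": 1, "xyz": [0, 0, 0], "dr": [0, 0, -0.109]},
    {"grip": 1, "xyz": [0, 0, 0], "dr": [0, 0, -0.109]},
    {"grip": 1, "xyz": [0, 0, 0], "dr": [0, 0, -0.109]},
    {"grip": 1, "xyz": [0, 0, 0], "dr": [0, 0, -0.109]}
  ]
}}

```text
t: 38.4
position: [0.4918, 0.2539, 0.1465]
eef_rot: [-0.0, 0.937, 0.348, -0.0]
contact_force: [0.1, -1.0, -1.0]
width: 0.255
gripper_force: 40.0
```

{"op": "send_rows", "data": {
  "plan": [
    {"grip": 1, "xyz": [0, 0, 0], "dr": [0, 0, -0.109]},
    {"grip": 1, "xyz": [0, 0, 0], "dr": [0, 0, -0.109]},
    {"grip": 1, "xyz": [0, 0, 0], "dr": [0, 0, -0.109]},
    {"grip": 1, "xyz": [0, 0, 0], "dr": [0, 0, -0.109]},
    {"grip": 1, "xyz": [0, 0, 0], "dr": [0, 0, 0]}
  ]
}}

```text
t: 39.02
position: [0.4919, 0.2539, 0.1466]
eef_rot: [-0.0, 0.768, 0.64, -0.0]
contact_force: [0.3, 0.4, -1.4]
width: 0.252
gripper_force: 40.0
```

Run:
```python
from h import *
to(490.6,253.1,40,79.7); print(bot.get_obs()["width"],bot.get_obs()["contact_force"])
b=vision.capture("scene"); cv2.imwrite("pics/t8.png",cv2.resize(b[80:330,150:400,::-1],None,fx=2,fy=2,interpolation=cv2.INTER_CUBIC))
```

```text
tcp [491.9 253.9 146.6] 79.6 | before turn [-0.0041 -0.0045  0.4264] | turn -0.0011 | after turn [-0.0041 -0.0045  0.4264]
0.2521451653367562 [ 0.34677881  0.36876238 -1.36106097]
```

View pics/t8.png

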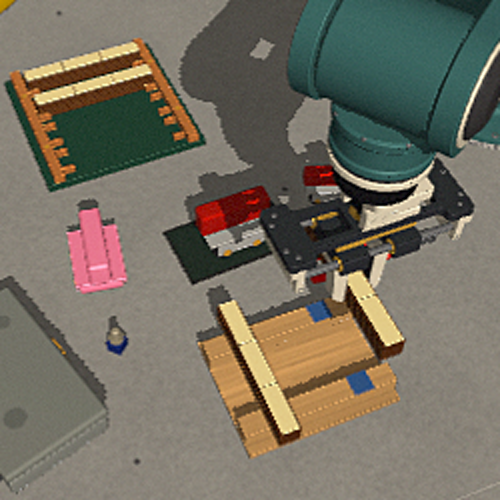

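Rail A lies on its bands, rail B is above its spot, and the roller stands on the mat. Lowering B.

{"op": "send_rows", "data": {
  "plan": [
    {"grip": 1, "xyz": [-0.004, -0.004, 0.2], "dr": [0, 0, -0.001]},
    {"grip": 1, "xyz": [0, 0, 0.15], "dr": [0, 0, 0]},
    {"grip": 1, "xyz": [0, 0, 0.06], "dr": [0, 0, 0]},
    {"grip": 1, "xyz": [0, 0, 0.019], "dr": [0, 0, 0]},
    {"grip": 1, "xyz": [0, 0, 0], "dr": [0, 0, 0]}
  ]
}}

```text
t: 39.7
position: [0.4914, 0.2534, 0.0405]
eef_rot: [0.0, 0.768, 0.641, 0.001]
contact_force: [0.9, 0.6, -1.1]
width: 0.257
gripper_force: 40.0
```

{"op": "send_rows", "data": {
  "plan": [
    {"grip": 1, "xyz": [0, 0, 0], "dr": [0, 0, 0]},
    {"grip": 0.4, "xyz": [0, 0, 0], "dr": [0, 0, 0]},
    {"grip": 0.1, "xyz": [0, 0, 0], "dr": [0, 0, 0]},
    {"grip": 0.1, "xyz": [0, 0, 0], "dr": [0, 0, 0]},
    {"grip": 0.1, "xyz": [0, 0, -0.1], "dr": [0, 0, 0]}
  ]
}}

```text
t: 40.33
position: [0.4899, 0.2527, 0.0631]
eef_rot: [-0.0, 0.768, 0.641, -0.002]
contact_force: [1.1, -0.6, 0.2]
width: 0.447
gripper_force: 0.0
```

{"op": "send_rows", "data": {
  "plan": [
    {"grip": 0.18, "xyz": [0, 0, -0.2], "dr": [0, 0, 0]},
    {"grip": 0.18, "xyz": [0, 0, -0.13], "dr": [0, 0, 0.109]},
    {"grip": 0.18, "xyz": [0, 0, 0], "dr": [0, 0, 0.109]},
    {"grip": 0.18, "xyz": [0, 0, 0], "dr": [0, 0, 0.109]},
    {"grip": 0.18, "xyz": [0, 0, 0], "dr": [0, 0, 0.109]}
  ]
}}

```text
t: 40.95
position: [0.4908, 0.2531, 0.147]
eef_rot: [0.0, 0.939, 0.343, 0.0]
contact_force: [-0.3, 0.1, 0.1]
width: 0.409
gripper_force: 0.0
```

{"op": "send_rows", "data": {
  "plan": [
    {"grip": 0.18, "xyz": [0, 0, 0], "dr": [0, 0, 0.109]},
    {"grip": 0.18, "xyz": [0, 0, 0], "dr": [0, 0, 0.109]},
    {"grip": 0.18, "xyz": [0, 0, 0], "dr": [0, 0, 0.109]},
    {"grip": 0.18, "xyz": [0, 0, 0], "dr": [0, 0, 0.109]},
    {"grip": 0.18, "xyz": [0, 0, 0], "dr": [0, 0, 0.109]}
  ]
}}

```text
t: 41.58
position: [0.4908, 0.2531, 0.1469]
eef_rot: [-0.0, 0.997, -0.077, 0.0]
contact_force: [-1.0, -0.1, 0.5]
width: 0.409
gripper_force: 0.0
```

Run:
```python
from h import *
to(526.6,-268.8,23,-8.55)
```

```text
tcp [490.8 253.1 146.9] -8.88 | before turn [0.4637 2.0405 0.4956] | turn -0.0037 | after turn [0.452  2.0431 0.4956]
```

{"op": "send_rows", "data": {
  "plan": [
    {"grip": 0.18, "xyz": [0.041, 0.186, 0], "dr": [0, 0, 0]},
    {"grip": 0.18, "xyz": [0.041, 0.186, 0], "dr": [0, 0, 0]},
    {"grip": 0.18, "xyz": [0.041, 0.186, 0], "dr": [0, 0, 0]},
    {"grip": 0.18, "xyz": [0.041, 0.186, 0], "dr": [0, 0, 0]},
    {"grip": 0.18, "xyz": [0.041, 0.186, 0], "dr": [0, 0, 0]}
  ]
}}

```text
t: 42.2
position: [0.5068, 0.0141, 0.1471]
eef_rot: [-0.0, 0.997, -0.075, 0.0]
contact_force: [1.2, 1.2, 0.9]
width: 0.411
gripper_force: 0.0
```

{"op": "send_rows", "data": {
  "plan": [
    {"grip": 0.18, "xyz": [0.041, 0.186, 0], "dr": [0, 0, 0]},
    {"grip": 0.18, "xyz": [0.041, 0.186, 0], "dr": [0, 0, 0]},
    {"grip": 0.18, "xyz": [0.041, 0.186, 0], "dr": [0, 0, 0]},
    {"grip": 0.18, "xyz": [0.041, 0.186, 0], "dr": [0, 0, 0]},
    {"grip": 0.18, "xyz": [0.041, 0.186, 0], "dr": [0, 0, 0]}
  ]
}}

```text
t: 42.82
position: [0.5229, -0.2236, 0.147]
eef_rot: [0.0, 0.997, -0.075, 0.0]
contact_force: [0.4, 0.3, 1.1]
width: 0.411
gripper_force: 0.0
```

{"op": "send_rows", "data": {
  "plan": [
    {"grip": 0.18, "xyz": [0.041, 0.183, 0], "dr": [0, 0, 0]},
    {"grip": 0.18, "xyz": [0, 0, 0.2], "dr": [0, 0, 0]},
    {"grip": 0.18, "xyz": [0, 0, 0.09], "dr": [0, 0, 0]},
    {"grip": 0.18, "xyz": [0, 0, 0], "dr": [0, 0, 0]},
    {"grip": 0.18, "xyz": [0, 0, 0], "dr": [0, 0, 0]}
  ]
}}

```text
t: 43.45
position: [0.5269, -0.2689, 0.0758]
eef_rot: [0.0, 0.997, -0.074, 0.001]
contact_force: [-0.4, -0.4, 0.2]
width: 0.409
gripper_force: 0.0
```

Run:
```python
from h import *
to(526.6,-268.8,23,-8.55)
b=vision.capture("top"); H,S,V=hsv(b); ivory=(abs(H-25)<8)&(S>40)&(S<140)&(V>190); [print(*x) for x in blobs(ivory,"top",.055) if x[3][1]>100]
red=((H<5)|(H>174))&(S>190)&(V>70);[print(*x) for x in blobs(red,"top",.072)]
```

```text
tcp [ 526.9 -268.9   75.8] -8.54 | before turn [-1.200e-03 -2.000e-04  2.112e-01] | turn 0.0001 | after turn [-1.200e-03 -2.000e-04  2.112e-01]
[170. 178.] [590.1 235.4] [590.2 235.8] [ 21. 169.] 79.8
[162. 219.] [491.7 253. ] [491.8 253.6] [ 21. 170.] 79.7
[251. 217.] [496.   43.8] [496.   43.7] [22. 89.] -8.9
[207. 262.] [392.2 144.9] [392.2 145.6] [ 43. 112.] -13.6
[250. 279.] [353.8  46.5] [353.8  46.4] [15. 59.] -29.5
```

{"op": "send_rows", "data": {
  "plan": [
    {"grip": 0.18, "xyz": [-0.001, 0, 0.15], "dr": [0, 0, 0]},
    {"grip": 0.18, "xyz": [0, 0, 0.061], "dr": [0, 0, 0]},
    {"grip": 0.18, "xyz": [0, 0, 0], "dr": [0, 0, 0]},
    {"grip": 1, "xyz": [0, 0, 0], "dr": [0, 0, 0]},
    {"grip": 1, "xyz": [0, 0, 0], "dr": [0, 0, 0]}
  ]
}}

```text
t: 44.12
position: [0.5265, -0.2689, 0.0225]
eef_rot: [0.0, 0.997, -0.075, 0.0]
contact_force: [0.4, -0.6, 2.9]
width: 0.252
gripper_force: 40.0
```

{"op": "send_rows", "data": {
  "plan": [
    {"grip": 1, "xyz": [0, 0, 0], "dr": [0, 0, 0]},
    {"grip": 1, "xyz": [0, 0, 0], "dr": [0, 0, 0]},
    {"grip": 1, "xyz": [0, 0, -0.1], "dr": [0, 0, 0]},
    {"grip": 1, "xyz": [0, 0, -0.2], "dr": [0, 0, 0]},
    {"grip": 1, "xyz": [0, 0, -0.2], "dr": [0, 0, 0]}
  ]
}}

```text
t: 44.75
position: [0.5258, -0.2685, 0.1478]
eef_rot: [-0.0, 0.997, -0.075, -0.0]
contact_force: [0.2, -0.5, -0.5]
width: 0.256
gripper_force: 40.0
```

{"op": "send_rows", "data": {
  "plan": [
    {"grip": 1, "xyz": [-0.0205, -0.186, 0], "dr": [0, 0, 0]},
    {"grip": 1, "xyz": [-0.0205, -0.186, 0], "dr": [0, 0, 0]},
    {"grip": 1, "xyz": [-0.0205, -0.186, 0], "dr": [0, 0, 0]},
    {"grip": 1, "xyz": [-0.0205, -0.186, 0], "dr": [0, 0, 0]},
    {"grip": 1, "xyz": [-0.0205, -0.186, 0], "dr": [0, 0, 0]}
  ]
}}

```text
t: 45.38
position: [0.5351, -0.0334, 0.1467]
eef_rot: [-0.0, 0.997, -0.075, 0.0]
contact_force: [0.1, -0.4, 0.1]
width: 0.26
gripper_force: 40.0
```

{"op": "send_rows", "data": {
  "plan": [
    {"grip": 1, "xyz": [-0.0205, -0.186, 0], "dr": [0, 0, 0]},
    {"grip": 1, "xyz": [-0.0205, -0.186, 0], "dr": [0, 0, 0]},
    {"grip": 1, "xyz": [-0.0205, -0.186, 0], "dr": [0, 0, 0]},
    {"grip": 1, "xyz": [-0.0205, -0.186, 0], "dr": [0, 0, 0]},
    {"grip": 1, "xyz": [-0.0205, -0.186, 0], "dr": [0, 0, 0]}
  ]
}}

```text
t: 46.0
position: [0.5443, 0.2004, 0.1467]
eef_rot: [-0.0, 0.997, -0.075, 0.0]
contact_force: [1.2, 0.6, -0.6]
width: 0.257
gripper_force: 40.0
```

{"op": "send_rows", "data": {
  "plan": [
    {"grip": 1, "xyz": [-0.0205, -0.186, 0], "dr": [0, 0, 0]},
    {"grip": 1, "xyz": [-0.0205, -0.186, 0], "dr": [0, 0, 0]},
    {"grip": 1, "xyz": [0, 0, 0], "dr": [0, 0, 0.0195]},
    {"grip": 1, "xyz": [0, 0, 0], "dr": [0, 0, 0]},
    {"grip": 1, "xyz": [0, 0, 0], "dr": [0, 0, 0]}
  ]
}}

```text
t: 46.62
position: [0.5483, 0.2914, 0.1467]
eef_rot: [0.0, 0.996, -0.09, 0.0]
contact_force: [0.0, -0.4, -0.8]
width: 0.254
gripper_force: 40.0
```

Run:
```python
from h import *
to(549.5,293.5,66,-10.3); print(bot.get_obs()["width"],bot.get_obs()["contact_force"])
b=vision.capture("scene"); cv2.imwrite("pics/t9.png",cv2.resize(b[80:330,150:400,::-1],None,fx=2,fy=2,interpolation=cv2.INTER_CUBIC))
```

```text
tcp [548.3 291.4 146.7] -10.33 | before turn [ 0.0032 -0.0091  0.3228] | turn -0.0003 | after turn [ 0.0032 -0.0091  0.3228]
0.25417374039756085 [ 0.01428195 -0.36321143 -0.84304758]
```

View pics/t9.png

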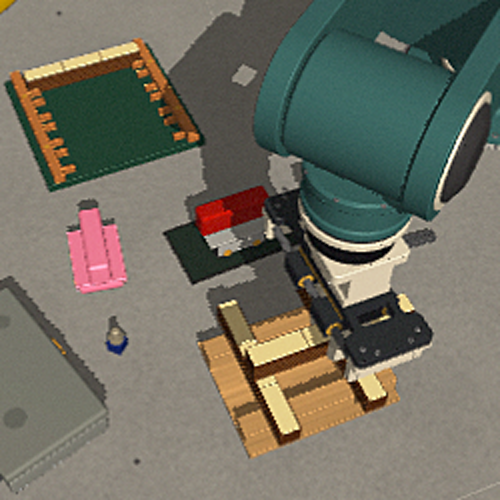

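{"op": "send_rows", "data": {
  "plan": [
    {"grip": 1, "xyz": [0.003, -0.009, 0.18], "dr": [0, 0, 0]},
    {"grip": 1, "xyz": [0, 0, 0.1], "dr": [0, 0, 0]},
    {"grip": 1, "xyz": [0, 0, 0.042], "dr": [0, 0, 0]},
    {"grip": 1, "xyz": [0, 0, 0], "dr": [0, 0, 0]},
    {"grip": 1, "xyz": [0, 0, 0], "dr": [0, 0, 0]}
  ]
}}

```text
t: 47.3
position: [0.5499, 0.2942, 0.067]
eef_rot: [-0.0, 0.996, -0.09, 0.0]
contact_force: [0.4, 1.0, -0.7]
width: 0.255
gripper_force: 40.0
```

{"op": "send_rows", "data": {
  "plan": [
    {"grip": 0.4, "xyz": [0, 0, 0], "dr": [0, 0, 0]},
    {"grip": 0.1, "xyz": [0, 0, 0], "dr": [0, 0, 0]},
    {"grip": 0.1, "xyz": [0, 0, 0], "dr": [0, 0, 0]},
    {"grip": 0.1, "xyz": [0, 0, -0.1], "dr": [0, 0, 0]},
    {"grip": 0.1, "xyz": [0, 0, -0.2], "dr": [0, 0, 0]}
  ]
}}

```text
t: 47.92
position: [0.5485, 0.2939, 0.14]
eef_rot: [0.001, 0.996, -0.09, -0.002]
contact_force: [0.1, 0.3, -0.4]
width: 0.45
gripper_force: 0.0
```

{"op": "send_rows", "data": {
  "plan": [
    {"grip": 0.18, "xyz": [0, 0, -0.05], "dr": [0, 0, -0.0195]},
    {"grip": 0.18, "xyz": [0, 0, 0], "dr": [0, 0, 0]},
    {"grip": 0.18, "xyz": [0, 0, 0], "dr": [0, 0, 0]}
  ]
}}

```text
t: 48.3
position: [0.549, 0.2941, 0.152]
eef_rot: [0.001, 0.997, -0.075, -0.001]
contact_force: [0.1, -0.0, 0.2]
width: 0.411
gripper_force: 0.0
```

Run:
```python
from h import *
to(518.1,-322.4,23,-8.55)
```

```text
tcp [549.  294.1 152. ] -8.57 | before turn [0.2453 2.4569 0.516 ] | turn -0.0002 | after turn [0.2444 2.457  0.516 ]
```

12 full rows and a bit to rail D.

{"op": "send_rows", "data": {
  "plan": [
    {"grip": 0.18, "xyz": [0.019, 0.189, 0], "dr": [0, 0, 0]},
    {"grip": 0.18, "xyz": [0.019, 0.189, 0], "dr": [0, 0, 0]},
    {"grip": 0.18, "xyz": [0.019, 0.189, 0], "dr": [0, 0, 0]},
    {"grip": 0.18, "xyz": [0.019, 0.189, 0], "dr": [0, 0, 0]},
    {"grip": 0.18, "xyz": [0.019, 0.189, 0], "dr": [0, 0, 0]}
  ]
}}

```text
t: 48.92
position: [0.537, 0.0557, 0.1521]
eef_rot: [0.0, 0.997, -0.075, -0.001]
contact_force: [0.7, 0.8, 0.3]
width: 0.41
gripper_force: 0.0
```

{"op": "send_rows", "data": {
  "plan": [
    {"grip": 0.18, "xyz": [0.019, 0.189, 0], "dr": [0, 0, 0]},
    {"grip": 0.18, "xyz": [0.019, 0.189, 0], "dr": [0, 0, 0]},
    {"grip": 0.18, "xyz": [0.019, 0.189, 0], "dr": [0, 0, 0]},
    {"grip": 0.18, "xyz": [0.019, 0.189, 0], "dr": [0, 0, 0]},
    {"grip": 0.18, "xyz": [0.019, 0.189, 0], "dr": [0, 0, 0]}
  ]
}}

```text
t: 49.55
position: [0.5254, -0.1813, 0.1521]
eef_rot: [-0.0, 0.997, -0.075, -0.001]
contact_force: [0.3, -0.3, 0.7]
width: 0.407
gripper_force: 0.0
```

{"op": "send_rows", "data": {
  "plan": [
    {"grip": 0.18, "xyz": [0.019, 0.189, 0], "dr": [0, 0, 0]},
    {"grip": 0.18, "xyz": [0.019, 0.189, 0], "dr": [0, 0, 0]},
    {"grip": 0.18, "xyz": [0.017, 0.189, 0], "dr": [0, 0, 0]},
    {"grip": 0.18, "xyz": [0, 0, 0.2], "dr": [0, 0, 0]},
    {"grip": 0.18, "xyz": [0, 0, 0.11], "dr": [0, 0, 0]}
  ]
}}

```text
t: 50.18
position: [0.5172, -0.322, 0.072]
eef_rot: [-0.001, 0.997, -0.075, -0.002]
contact_force: [0.9, -0.2, -0.5]
width: 0.409
gripper_force: 0.0
```

Run:
```python
from h import *
for _ in range(4): b=vision.capture("top")
to(518.1,-322.4,23,-8.55)
H,S,V=hsv(b); ivory=(abs(H-25)<8)&(S>40)&(S<140)&(V>190); [print(*x) for x in blobs(ivory,"top",.082) if x[3][1]>60]
red=((H<5)|(H>174))&(S>190)&(V>70);[print(*x) for x in blobs(red,"top",.072)]
```

```text
tcp [ 518.5 -322.    75.8] -8.56 | before turn [-0.0013  0.0018  0.2112] | turn -0.0001 | after turn [-0.0013  0.0018  0.2112]
[110. 136.] [687.5 372.3] [686.3 374. ] [34. 66.] -59.1
[140. 194.] [549.4 297.5] [550.9 302.5] [ 36. 172.] -10.7
[434. 183.] [ 570.  -391.9] [ 575.6 -397.7] [15. 80.] -55.0
[184. 180.] [580.1 196.4] [580.3 196.7] [21. 96.] 79.7
[413. 194.] [ 545.2 -337.8] [ 547.3 -335.9] [17. 70.] -25.7
[176. 222.] [484.5 213.7] [484.5 214.1] [21. 96.] 79.9
[251. 216.] [496.2  43.8] [496.5  43.6] [22. 88.] -8.5
[207. 262.] [392.3 144.9] [392.9 145.1] [ 42. 114.] -13.6
[250. 279.] [353.8  46.3] [353.7  46.2] [15. 59.] -29.2
```

{"op": "send_rows", "data": {
  "plan": [
    {"grip": 0.18, "xyz": [-0.001, 0.002, 0.15], "dr": [0, 0, 0]},
    {"grip": 0.18, "xyz": [0, 0, 0.061], "dr": [0, 0, 0]},
    {"grip": 0.18, "xyz": [0, 0, 0], "dr": [0, 0, 0]},
    {"grip": 1, "xyz": [0, 0, 0], "dr": [0, 0, 0]},
    {"grip": 1, "xyz": [0, 0, 0], "dr": [0, 0, 0]}
  ]
}}

```text
t: 51.0
position: [0.5189, -0.323, 0.0248]
eef_rot: [0.0, 0.997, -0.075, 0.001]
contact_force: [-0.1, 0.3, 4.0]
width: 0.255
gripper_force: 40.0
```

{"op": "send_rows", "data": {
  "plan": [
    {"grip": 1, "xyz": [0, 0, 0], "dr": [0, 0, 0]},
    {"grip": 1, "xyz": [0, 0, 0], "dr": [0, 0, 0]},
    {"grip": 1, "xyz": [0, 0, -0.1], "dr": [0, 0, 0]},
    {"grip": 1, "xyz": [0, 0, -0.2], "dr": [0, 0, 0]},
    {"grip": 1, "xyz": [0, 0, -0.2], "dr": [0, 0, 0]}
  ]
}}

```text
t: 51.62
position: [0.5181, -0.3225, 0.15]
eef_rot: [-0.0, 0.997, -0.075, -0.0]
contact_force: [1.3, -0.1, -1.3]
width: 0.254
gripper_force: 40.0
```

{"op": "send_rows", "data": {
  "plan": [
    {"grip": 1, "xyz": [-0.023, -0.187, 0], "dr": [0, 0, 0]},
    {"grip": 1, "xyz": [-0.023, -0.187, 0], "dr": [0, 0, 0]},
    {"grip": 1, "xyz": [-0.023, -0.187, 0], "dr": [0, 0, 0]},
    {"grip": 1, "xyz": [-0.023, -0.187, 0], "dr": [0, 0, 0]},
    {"grip": 1, "xyz": [-0.023, -0.187, 0], "dr": [0, 0, 0]}
  ]
}}

```text
t: 52.25
position: [0.5245, -0.0857, 0.1489]
eef_rot: [0.0, 0.997, -0.075, 0.0]
contact_force: [1.0, 0.2, -0.8]
width: 0.254
gripper_force: 40.0
```

{"op": "send_rows", "data": {
  "plan": [
    {"grip": 1, "xyz": [-0.023, -0.187, 0], "dr": [0, 0, 0]},
    {"grip": 1, "xyz": [-0.023, -0.187, 0], "dr": [0, 0, 0]},
    {"grip": 1, "xyz": [-0.023, -0.187, 0], "dr": [0, 0, 0]},
    {"grip": 1, "xyz": [-0.023, -0.187, 0], "dr": [0, 0, 0]},
    {"grip": 1, "xyz": [-0.023, -0.187, 0], "dr": [0, 0, 0]}
  ]
}}

```text
t: 52.88
position: [0.5308, 0.1498, 0.1489]
eef_rot: [-0.0, 0.997, -0.075, 0.0]
contact_force: [0.0, -1.2, -1.3]
width: 0.254
gripper_force: 40.0
```

{"op": "send_rows", "data": {
  "plan": [
    {"grip": 1, "xyz": [-0.023, -0.187, 0], "dr": [0, 0, 0]},
    {"grip": 1, "xyz": [0, 0, 0], "dr": [0, 0, 0.0195]},
    {"grip": 1, "xyz": [0, 0, 0], "dr": [0, 0, 0]},
    {"grip": 1, "xyz": [0, 0, 0], "dr": [0, 0, 0]}
  ]
}}

```text
t: 53.38
position: [0.5323, 0.1943, 0.1485]
eef_rot: [0.0, 0.996, -0.09, 0.0]
contact_force: [0.4, 0.1, -1.1]
width: 0.26
gripper_force: 40.0
```

Run:
```python
from h import *
to(531.6,194.7,66,-10.3); print(bot.get_obs()["width"],bot.get_obs()["contact_force"])
b=vision.capture("scene"); cv2.imwrite("pics/t10.png",cv2.resize(b[80:330,150:400,::-1],None,fx=2,fy=2,interpolation=cv2.INTER_CUBIC))
```

```text
tcp [532.3 194.3 148.5] -10.35 | before turn [-0.003  -0.0011  0.33  ] | turn -0.0006 | after turn [-0.003  -0.0011  0.33  ]
0.2604992905556291 [ 0.42914238  0.13866672 -1.13733661]
```

View pics/t10.png

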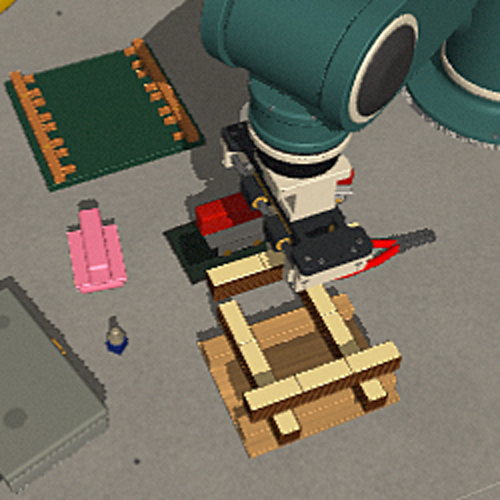

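{"op": "send_rows", "data": {
  "plan": [
    {"grip": 1, "xyz": [-0.003, -0.001, 0.18], "dr": [0, 0, 0]},
    {"grip": 1, "xyz": [0, 0, 0.1], "dr": [0, 0, 0]},
    {"grip": 1, "xyz": [0, 0, 0.041], "dr": [0, 0, 0]},
    {"grip": 1, "xyz": [0, 0, 0], "dr": [0, 0, 0]},
    {"grip": 1, "xyz": [0, 0, 0], "dr": [0, 0, 0]}
  ]
}}

```text
t: 54.05
position: [0.532, 0.1955, 0.069]
eef_rot: [-0.0, 0.996, -0.09, 0.001]
contact_force: [-0.3, -0.7, -1.2]
width: 0.253
gripper_force: 40.0
```

{"op": "send_rows", "data": {
  "plan": [
    {"grip": 0.4, "xyz": [0, 0, 0], "dr": [0, 0, 0]},
    {"grip": 0.1, "xyz": [0, 0, 0], "dr": [0, 0, 0]},
    {"grip": 0.1, "xyz": [0, 0, 0], "dr": [0, 0, 0]},
    {"grip": 0.1, "xyz": [0, 0, -0.1], "dr": [0, 0, 0]},
    {"grip": 0.1, "xyz": [0, 0, -0.2], "dr": [0, 0, 0]}
  ]
}}

```text
t: 54.68
position: [0.5306, 0.1954, 0.1422]
eef_rot: [0.001, 0.996, -0.09, -0.002]
contact_force: [0.4, 0.2, 0.6]
width: 0.451
gripper_force: 0.0
```

{"op": "send_rows", "data": {
  "plan": [
    {"grip": 0.1, "xyz": [0, 0, -0.15], "dr": [0, 0, 0]},
    {"grip": 0.1, "xyz": [0, 0.2, 0], "dr": [0, 0, 0]},
    {"grip": 0.1, "xyz": [0, 0.2, 0], "dr": [0, 0, 0]},
    {"grip": 0.1, "xyz": [0, 0.2, 0], "dr": [0, 0, 0]},
    {"grip": 0.1, "xyz": [0, 0.2, 0], "dr": [0, 0, 0]}
  ]
}}

```text
t: 55.3
position: [0.4953, -0.0025, 0.1808]
eef_rot: [0.0, 0.996, -0.09, 0.0]
contact_force: [0.9, 1.3, -0.6]
width: 0.451
gripper_force: 0.0
```

{"op": "send_rows", "data": {
  "plan": [
    {"grip": 0.1, "xyz": [0, 0.2, 0], "dr": [0, 0, 0]},
    {"grip": 0.1, "xyz": [0, 0.2, 0], "dr": [0, 0, 0]},
    {"grip": 0.1, "xyz": [0, 0.2, 0], "dr": [0, 0, 0]},
    {"grip": 0.1, "xyz": [0, 0.2, 0], "dr": [0, 0, 0]},
    {"grip": 0.1, "xyz": [0, 0, 0], "dr": [0, 0, 0]}
  ]
}}

```text
t: 55.92
position: [0.4593, -0.2003, 0.1806]
eef_rot: [0.0, 0.996, -0.092, -0.0]
contact_force: [1.2, 0.0, 0.2]
width: 0.452
gripper_force: 0.0
```

Run:
```python
from h import *
b=vision.capture("top")
H,S,V=hsv(b)
red=((H<5)|(H>174))&(S>190)&(V>70);[print(*x) for x in blobs(red,"top",.072)]
v=cv2.resize(b[:,:,::-1],None,fx=5,fy=5,interpolation=cv2.INTER_CUBIC)
for x,y,a,z in((589.5,235.2,79.7,55),(490.6,253.1,79.7,55),(549,293.5,-10.3,82),(531.1,194.7,-10.3,82)):
    cv2.polylines(v,[np.int32((proj("top",box(x,y,a,85.5,10,[z]))+.5)*5)],True,(0,0,255),1)
cv2.imwrite("pics/t11.png",v[800:1350,600:1400])
```

```text
[251. 217.] [496.1  43.8] [496.2  43.8] [23. 89.] -8.5
[207. 263.] [391.5 145.1] [392.2 145.6] [ 42. 112.] -13.9
[250. 279.] [353.8  46.4] [353.8  46.3] [15. 59.] -29.6
```

View pics/t11.png

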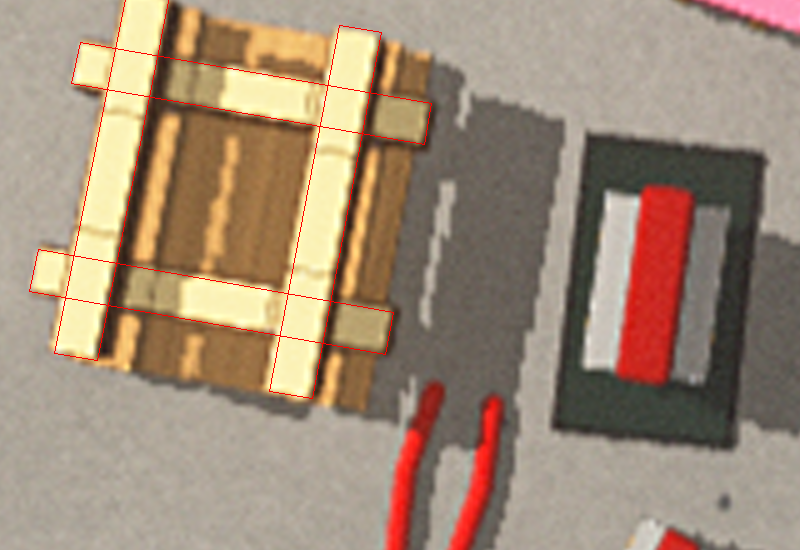

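All four rails match their target outlines to within about 1–2 mm, and the roller stands centred on the mat. The pliers, small roller and other things are undisturbed.

```bash
python3 -c "
from station import bot
print(bot.job_done())"
```

```text
the job is handed in; nothing more can be done
None
```

Job handed in: by the press readings all trim on the four rails is home, the final picture shows them stacked crosswise on the stand and the roller upright on the mat, and no verdict came back.

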